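# Load the shielding cell, close its front course and wedge it tight

## Task

Put all the vial pots away: stand them upright inside the shielding cell. Close the open front with the two loose bricks, between the guide lips, pushed up flush against the fixed wall and against each other; then start the wedge in the gap between the last brick and the sloping steel stop, thin end first and flat side to the brick, and tap its head with the mallet until it no longer advances and sits tight. Lay the mallet back on its mat, and leave the tube rack and survey meter where they are.

Things in the scene. Friction and masses are not known exactly. Their poses are not given: they have to be found in the camera images.
- cell: Bench shielding cell, fixed, open on top: steel floor plate 4 mm thick, grey brick walls 50 mm thick, tops 79 mm above the bench. Origin: on the bench under the middle of its OPEN front course; x runs along the course, y points into the cell. From the origin the walls reach x -150 to 186, y to 205 (back). Fixed walls stand at x -150 to -100 and 136 to 186 (y from -25), y 155 to 205 (back).
- cell_course (a point): Middle of the open front course, on the floor plate; axes as the cell. The course is x -100 to +100, y -25 to 25, between two steel guide lips 12 mm high and 54 mm apart (x -98 to 88). Its neighbour at x = -100 is the end face of a fixed wall; at the x = +100 end the wedge gap begins, closed by the steel stop.
- cell_nook (a point): Middle of the inside, on the floor plate (92.5 mm inwards from the course's middle); axes as the cell. The inside, where the pots are kept, reaches x -100 to 136, y -62 to 62 from here. The thin end of the driven wedge comes in at x 100 to 120, y up to about -35.
- cell_gap (a point): Middle of the outer mouth of the wedge gap, on the floor plate (x 112, y -25 from the course's middle); axes as the cell. The wedge goes in along +y, standing as it lies on the bench, its flat -x face against the brick. A tongue of the floor plate, x -32 to 32 from here, reaches 80 mm outwards to carry it.
- cell_stop (a point): Fixed steel wedge stop, 70 mm high: a point on its sloping face, 20 mm in x beyond the end of the course, y = 0, on the floor plate. The face slopes 1 in 6, so the gap narrows inwards (24 mm at its mouth, 16 at the inner side). With the bricks flush the wedge fills the gap when its thin end is 36 mm in +y from here (loose by 1 mm for every 6 mm short of that); tapped tight it sits there, give or take some mm.
- brick1_center (a point): Centre of a loose grey shielding brick (filled plastic, about 0.55 kg), 100 mm long (own x), 50 mm wide (y), 75 mm high (z), standing on the bench.
- brick2_center (a point): Centre of the second loose brick, the same as the first; the two are interchangeable.
- wedge_center (a point): Centre of the beech wedge (0.1 kg), lying on the bench the way it is used: 100 mm long along its own y, 50 mm high, tapering from 31 mm thick at the -y end (blunt head) to 14 mm at the +y end (thin end). At mid length it is 22.4 mm thick. The -x face is flat and parallel to y (11 mm from the centre); the +x face slopes 1 in 6.
- wedge_head (a point): Middle of the wedge's blunt head end face, 25 mm above its underside; the mallet strikes it towards the wedge's own +y.
- wedge_tip (a point): Middle of the wedge's thin end face.
- mat: Dark rubber tool mat, fixed, 300 x 170 x 3 mm (long side along its own x), origin on the bench under its centre.
- mallet: Soft-face mallet (0.32 kg), lying on the mat; origin on its underside, below the middle of the head. The head is a 38 mm thick cylinder, 92 mm long along its own y; the handle runs from it along -x to 220 mm away, 24 mm wide (y), 28 mm high, its axis 19 mm above the underside; its last 30 mm are thicker (30 x 38 mm).
- mallet_grip (a point): Point on the axis of the mallet's handle 75 mm (along -x) from the axis of the head; axes as the mallet. A good place to hold it.
- mallet_face (a point): Middle of the striking face on the mallet's +y side (46 mm from the handle's axis).
- pot1_center (a point): Centre (half-way up) of a shielded vial pot: plain metal cylinder 44 mm in diameter and 54 mm high with a screw cap, about 0.3 kg, standing on the bench. Absent (None) in some starts.
- pot2_center (a point): Centre (half-way up) of a shielded vial pot: plain metal cylinder 44 mm in diameter and 54 mm high with a screw cap, about 0.3 kg, standing on the bench. Absent (None) in some starts.
- pot3_center (a point): Centre (half-way up) of a shielded vial pot: plain metal cylinder 44 mm in diameter and 54 mm high with a screw cap, about 0.3 kg, standing on the bench. Absent (None) in some starts.
- pot4_center (a point): Centre (half-way up) of a shielded vial pot: plain metal cylinder 44 mm in diameter and 54 mm high with a screw cap, about 0.3 kg, standing on the bench. Absent (None) in some starts.
- tuberack: Bystander: white rack of sample tubes, 75 x 140 mm, 76 mm high; origin under its centre.
- meter: Bystander: yellow hand-held survey meter, 64 x 130 mm, 82 mm high with its handle; origin under its centre.
There are look-alikes about, which are no part of the job. What is shaped like the part that bears pot1_center but green or yellow is not meant. Of the things shaped like the part that bears wedge_center, the wooden one is meant.

How it is judged:
By the outcome, as a careful person would: the job done as asked, in the order asked, and still so for the second after the job is handed in, with the robot touching nothing.
Of pot1, pot2, pot3, pot4 only 2 to 4 are there at a start; the rules pass over those that are not, and their reading is None.
At some moment in a run one of mallet may be knocked a few centimetres aside while the robot is not near it.
It also fails if it takes over 210 s, if anything falls off the work surface, if the arm or the gripper's body presses on something with over 40 N, if the wrist force passes 120 N, or if a joint passes its speed limit or range.

## Robot

A 7-joint arm with a two-finger parallel gripper is mounted at the origin on the work surface. World frame = base frame: x ahead of the robot, y to its left, z up, the work surface at z = 0. Lengths are in m, angles in rad, forces in N, time in s.
With the tool pointing down it reaches from about 0.425 to 0.925 m from the base axis. Payload 6.8 kg.
Tool frame: the origin (TCP) lies on the mounting face of the last link; the fingertips stand 173 mm ahead of it and the grasp point (between the pads) lies 155 mm ahead of it; z points along the fingers, y is the line along which they close (so a half turn about z gives the same grasp; the last joint's range is limited). The gripper opens to 85 mm and grips with 20 to 120 N. Pads are 22 mm wide; open, the fingers measure 114 mm over their backs; the gripper's body (76 mm by 85 mm) begins 54 mm behind the grasp point. The pads swing forward as they close: fully open they stand 13 mm farther back than shut.
Start: joints at [1.158, 0.477, 0.022, 1.555, -0.011, 1.109, -0.083], TCP at [0.203, -0.644, 0.405] pointing down, gripper open.
Joint ranges: [-2.96, 2.96], [-0.34, 2.1], [-1.41, 1.46], [0.24, 2.44], [-1.37, 4.51], [0.17, 1.92], [-2.96, 2.96]. Speed limits (rad/s): [2.39, 2.39, 3.14, 3.14, 3.14, 3.14, 3.14].

## Interface

Orientations are given as a rotation vector (axis times angle).
In Python, from bench import r gives the robot as it stands.
- The arm moves only by the tool carry_out, never from a script. Its argument "moves" is a list of rows, each a list of 5 numbers: the shift along the tool's x, y, z in m, then the turn about the tool's z in rad, then the finger opening in m, from 0 to 0.0854. In form: [[dx, dy, dz, roll, claw], ...]. A call has exactly 8 rows; each row is the pose to reach, as a shift and turn from the pose commanded when the call began, along the tool's axes at that moment; what a row does not reach only later rows make up. A row lasts 1/10 s, in which the tool goes at most 50 mm and 8.59 degrees, less where a joint would pass 70% of its speed; a pose out of reach is approached as far as the arm can. A call with a gripper value outside its range is refused whole. The fingers move at their own pace and stop on an object; "force" is the grip in N (left out, the last holds). Time passes only in rows, so rows that repeat a pose let the fingers close, or fill a call up. It gives the time, the measured TCP pose, the force, the opening and the grip force at its end, in the units of the state.
- r.get_obs(): the state, without advancing time (a new reading comes with each control period).
- r.grab_frame(name): name is "scene" or "top"; returns the picture (420x560x3 uint8, red, green, blue); there is no depth.
- r.calibration(name): a dict with "fx", "fy", "cx", "cy" (pixels), "rvec" (rotation vector, rad) and "tvec" (3), from world to camera coordinates, as OpenCV has them. Camera axes: x right, y down, z forward; pixel columns grow to the right and rows downward; lengths in m; the calibration is good to about 2 mm. A picture is of the moment at which its call begins. calibration takes no time and is no camera call.
- r.hand_in(): hands the job in; it is judged then, once.
The state is a dict: "clock": time; "joints": joint angles; "qvel": joint speeds; "tau": joint torques, N m; "tcp_pos": TCP position; "orientation": TCP orientation; "contact_force": force on the tool from outside, world axes, zero at the start; "moment": the same for the moment, N m; "grip_width": finger opening in m; "gripper_force": force on a finger pad.
Only numpy, scipy, OpenCV 4.12 (cv2) and the standard library are available. Lean on these libraries where they do the work, as an engineer would, in place of code of your own. Each camera call takes 0.05 s, during which the arm holds its last target. There are 200 camera calls.

## Working session

There is one attempt and no reset: what is moved stays moved. The work goes in short steps, Python scripts to look and compute and a tool call to move; the robot and the scene stay as the last step left them, time stands still between calls to the robot, and variables do not carry over. Pictures are saved under pics/ and viewed, at most 14 in all, crops included, and the job is handed in when it is done.

Besides the shell and the picture viewer there is one more tool, called by a JSON object that holds its "op" and its "data", one argument or row to a line. carry_out: Moves the arm, as the interface text tells. Its arguments: {"type":"object","properties":{"moves":{"type":"array","items":{"type":"array","items":{"type":"number"}}},"force":{"type":"number"}},"required":["moves"]}

```bash
mkdir -p pics; ls; python3 - <<'E'
from bench import r
import cv2
o=r.get_obs()
print({k:(v if not hasattr(v,'round') else v) for k,v in o.items()})
for n in("scene","top"):
    f=r.grab_frame(n); cv2.imwrite(f"pics/{n}0.png",cv2.resize(f[:,:,::-1],(800,600),interpolation=cv2.INTER_CUBIC)); print(r.calibration(n))
E
```

```text
pics
{'clock': 0.0, 'joints': array([ 1.15789729,  0.47780414,  0.02232066,  1.55650037, -0.01146214,
        1.10927605, -0.08305704]), 'qvel': array([-0.00073632, -0.00053697,  0.00114225,  0.00132133,  0.00167791,
       -0.00130364,  0.0001138 ]), 'tau': array([-6.44733768e-05, -5.96446860e+01,  1.60809215e+00, -2.81192744e+01,
        1.24498285e-02,  9.51150869e-03,  1.44157923e-05]), 'tcp_pos': array([ 0.20249326, -0.64360711,  0.40370169]), 'orientation': array([-3.10337175e+00, -4.76803702e-01,  6.96051350e-04]), 'contact_force': array([-0.404956  ,  0.30127514,  0.38226645]), 'moment': array([ 0.00060687,  0.01047026, -0.0717037 ]), 'gripper_force': 0.0, 'grip_width': 0.08534677583032817}
{'fx': 393.0599657975666, 'fy': 393.0599657975666, 'cx': 283.4689792975433, 'cy': 217.01853596798603, 'rvec': array([ 1.11249953,  2.36356476, -1.04158975]), 'tvec': array([ 0.37759704, -0.23192984,  1.40242725])}
{'fx': 536.6704213334446, 'fy': 536.6704213334446, 'cx': 281.35303969126846, 'cy': 208.84667661603464, 'rvec': array([ 2.18845524, -2.16866234,  0.05924376]), 'tvec': array([-0.02091042,  0.56404224,  1.34585939])}
```

View pics/scene0.png

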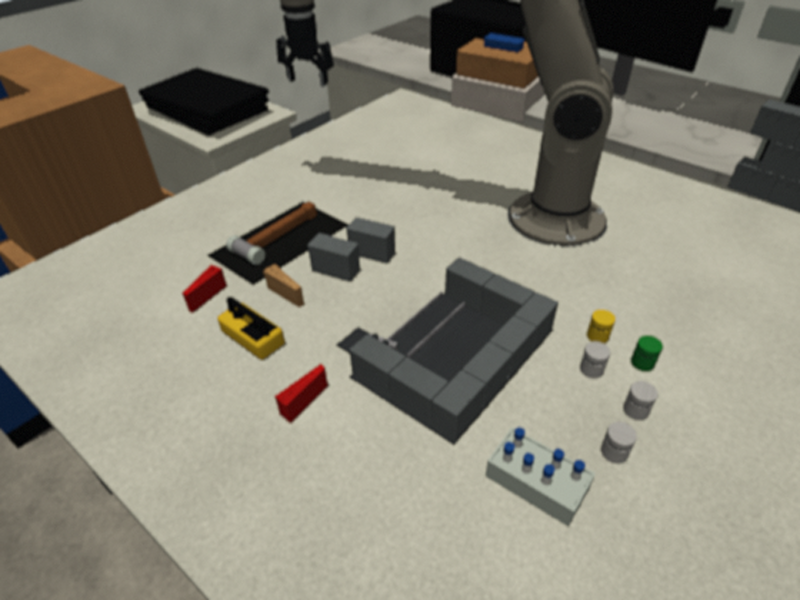

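View pics/top0.png

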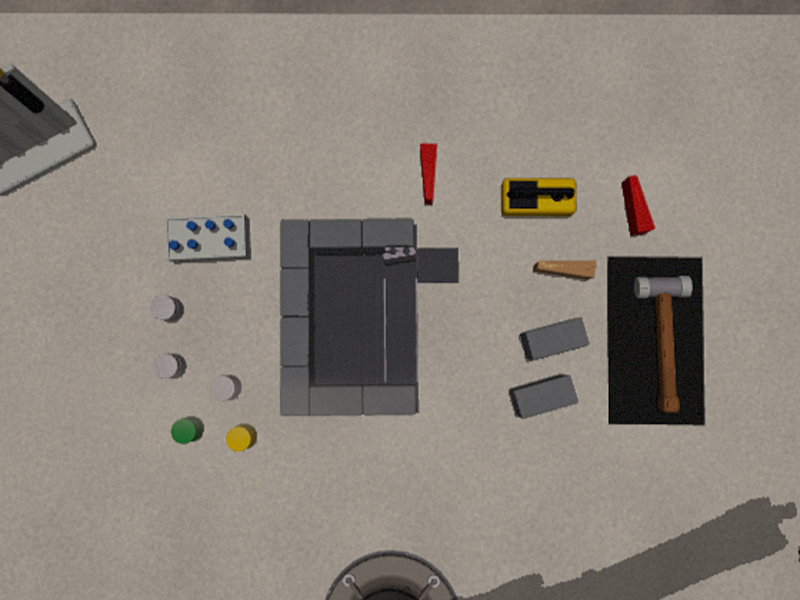

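The top view shows the cell opening to the right (world −y), with three silver pots at (165,308), (168,365) and (224,387). The wooden wedge is at (566,268), the bricks at (554,339) and (543,396), and the mallet head at (663,287). Next I'll zoom in to measure.

```bash
cat > h.py <<'E'
import numpy as np, cv2
from scipy.spatial.transform import Rotation as Rn
from bench import r
def p2w(px,z,name="top"):
    c=r.calibration(name); K=np.array([[c['fx'],0,c['cx']],[0,c['fy'],c['cy']],[0,0,1]])
    R=Rn.from_rotvec(c['rvec']).as_matrix(); C=-R.T@c['tvec']
    d=(R.T@np.linalg.inv(K)@np.c_[np.atleast_2d(px),np.ones(len(np.atleast_2d(px)))].T).T
    return C+d*((z-C[2])/d[:,2])[:,None]
def w2p(P,name="top"):
    c=r.calibration(name); K=np.array([[c['fx'],0,c['cx']],[0,c['fy'],c['cy']],[0,0,1]])
    return cv2.projectPoints(np.float64(P).reshape(-1,1,3),c['rvec'],c['tvec'],K,None)[0][:,0]
def crop(f,x0,y0,x1,y1,s,fn,pts=()):
    g=cv2.resize(f[y0:y1,x0:x1,::-1],None,fx=s,fy=s,interpolation=cv2.INTER_CUBIC)
    for p in pts: cv2.circle(g,tuple(int(v) for v in ((np.array(p)-[x0,y0]+.5)*s)),3,(0,255,255),1)
    cv2.imwrite(fn,g)
def yaw():
    R=Rn.from_rotvec(r.get_obs()['orientation']).as_matrix(); return np.arctan2(R[1,0],R[0,0])
def go(x,y,z,yw):
    """shift for grasp point at x,y,z with tool-x at world yaw yw, from the measured pose"""
    o=r.get_obs(); R=Rn.from_rotvec(o['orientation']).as_matrix()
    g=o['tcp_pos']+np.array([0,0,-.155]); d=R.T@(np.array([x,y,z])-g)
    a=yw-yaw(); a=(a+np.pi/2)%np.pi-np.pi/2
    print("shift",d.round(4),"roll",round(-a,4),"grasp",g.round(4),"yaw",round(yaw(),4),"F",o['contact_force'].round(1),"w",round(o['grip_width'],4),"t",o['clock'])
E
python3 - <<'E'
from h import *
f=r.grab_frame("top")
crop(f,185,145,335,300,3.8,"pics/c1.png"); crop(f,350,165,500,305,4.2,"pics/c2.png")
hsv=cv2.cvtColor(f,cv2.COLOR_RGB2HSV)
# pot tops
for n,(u,v) in dict(a=(165,308),b=(168,365),c=(224,387),g=(184,430),y=(239,437)).items():
    print(n,p2w([u*.7-.0,v*.7],.054).round(3))
print(p2w([[(247)*.7,262*.7]],.0))
E
```

```text
a [[0.541 0.396 0.054]]
b [[0.443 0.388 0.054]]
c [[0.406 0.29  0.054]]
g [[0.331 0.357 0.054]]
y [[0.32  0.262 0.054]]
[[0.62940128 0.26683707 0.        ]]
```

View pics/c1.png

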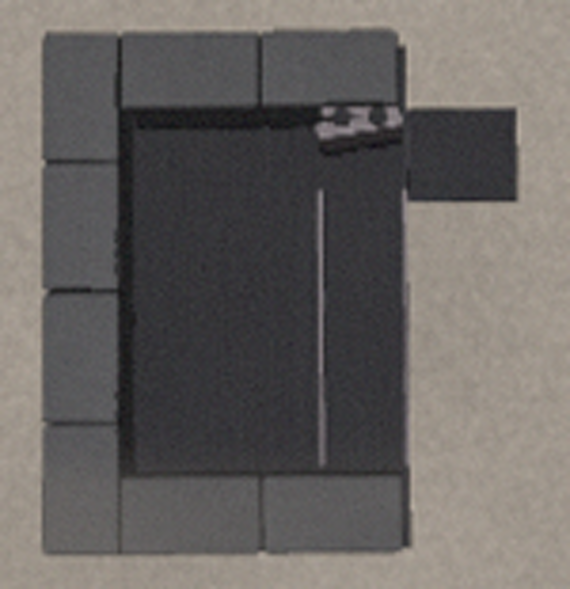

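View pics/c2.png

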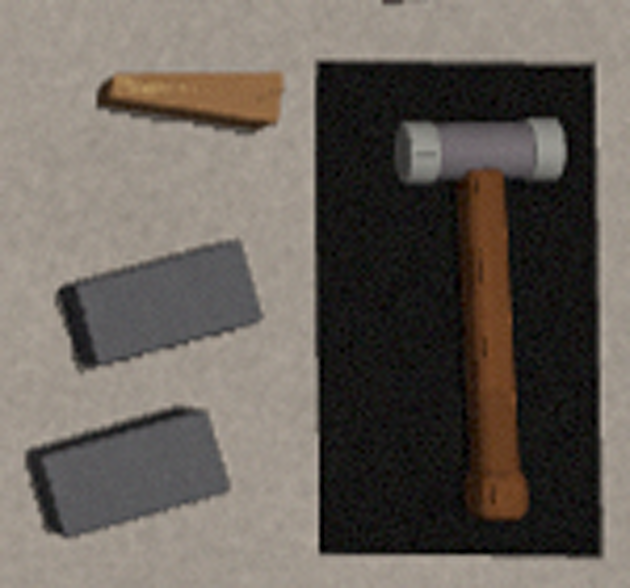

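```bash
cat > fit.py <<'E'
from h import *
from scipy.optimize import least_squares
def fit(pts3,px,g):
    pts3=np.float64(pts3);px=np.float64(px)
    def f(p):
        c,s=np.cos(p[2]),np.sin(p[2]); W=pts3@np.array([[c,s,0],[-s,c,0],[0,0,1]]); W[:,:2]+=p[:2]
        return (w2p(W)-px).ravel()
    q=least_squares(f,g); return q.x,np.abs(q.fun).max(), np.sqrt((q.fun**2).mean())
cr=lambda P,s,o:(np.float64(P)+.5)/s-.5+np.array(o)
E
python3 - <<'E'
from fit import *
m=lambda L:np.float64(L)/1000
print("cell",fit(m([[186,205,79],[-150,205,79],[-150,-25,79],[186,-25,79],[-100,155,79],[136,155,79],[-100,-25,79],[136,-25,79]]),
 cr([[43,33],[43,552],[404,550],[397,32],[120,475],[120,107],[401,475],[398,106]],3.8,(185,145)),[.55,.05,0]))
B=m([[-50,25,75],[-50,-25,75],[50,-25,75],[50,25,75]])
# own x along image right (-Y) : corners TL,BL,BR,TR
Bp=m([[-50,25,75],[50,25,75],[50,-25,75],[-50,-25,75]])
for q in([[78,288],[240,240],[262,320],[95,368]],[[45,452],[207,408],[230,490],[66,535]]):
    print("brick",fit(Bp,cr(q,4.2,(350,165)),[.5,-.3,-1.4]))
W=m([[19.6-11,50,50],[20.3,-50,50],[-11,-50,50],[-11,50,50]])
W[0,0]=.0028
print("wedge",fit(W,cr([[112,75],[283,73],[279,123],[107,99]],4.2,(350,165)),[.6,-.3,0]))
M=m([[0,46,22],[0,-46,22],[-220,0,22],[-100,0,36]])
print("mallet",fit(M,cr([[404,154],[564,147],[498,519],[489,330]],4.2,(350,165)),[.6,-.5,0]))
T=m([[150,85,3],[-150,85,3],[-150,-85,3],[150,-85,3]])
print("mat",fit(T,cr([[317,62],[320,552],[602,556],[595,63]],4.2,(350,165)),[.5,-.5,0]))
f=r.grab_frame("top")
g=cv2.cvtColor(f,cv2.COLOR_RGB2HSV)
for (u,v) in((116,216),(118,256),(157,271)):
    s=f[v-12:v+13,u-12:u+13].astype(int); gray=s.sum(2)/3; sat=s.max(2)-s.min(2)
    bg=np.median(f[100:140,100:180].reshape(-1,3),0); mk=((s[...,2]-s[...,0])>-8)&(gray>90)
    ys,xs=np.nonzero(mk); print("pot",mk.sum(),p2w([[u-12+xs.mean(),v-12+ys.mean()]],.054).round(4))
    print(xs.min(),xs.max(),ys.min(),ys.max(),end=' ')
E
```

```text
cell (array([ 0.51356694, -0.01353588,  0.01734801]), np.float64(1.0922028661894103), np.float64(0.4919346821279346))
brick (array([ 0.49421855, -0.28022434, -1.28922339]), np.float64(1.1316212566991908), np.float64(0.5924761773217274))
brick (array([ 0.39809523, -0.26161687, -1.29871714]), np.float64(0.896189097439219), np.float64(0.4911803176749731))
wedge (array([ 0.61960342, -0.30100387, -0.14206134]), np.float64(0.560836921357577), np.float64(0.2892710092926484))
mallet (array([ 0.58719314, -0.47835628,  0.02401581]), np.float64(2.368177298913423), np.float64(1.2666404259145678))
mat (array([ 0.49576686, -0.46912108, -0.00239209]), np.float64(0.5412844734440796), np.float64(0.27138449113263124))
pot 20 [[0.5398 0.3973 0.054 ]]
2 18 5 19 pot 23 [[0.4453 0.3927 0.054 ]]
2 17 4 20 pot 3 [[0.4038 0.2833 0.054 ]]
6 19 8 16
```

```bash
cat >> fit.py <<'E'
from scipy.ndimage import map_coordinates, gaussian_filter
def track(img,segs,pose,n=25,rad=3.5,it=6):
    """edge fit: segs in object frame (m); searches the strongest gradient along the image normal"""
    G=gaussian_filter(img.astype(float).mean(2),.7); p=np.array(pose,float)
    def tf(P,p):
        c,s=np.cos(p[2]),np.sin(p[2]); W=P@np.array([[c,s,0],[-s,c,0],[0,0,1]]); W[:,:2]+=p[:2]; return W
    S=[np.linspace(a,b,n+2)[1:-1] for a,b in np.float64(segs)]; P=np.vstack(S)
    t=np.arange(-rad,rad+.01,.25)
    for k in range(it):
        q=w2p(tf(P,p)); N=[]
        for s in S:
            u=w2p(tf(s[[0,-1]],p)); d=u[1]-u[0]; d/=np.linalg.norm(d); N+= [[-d[1],d[0]]]*len(s)
        N=np.array(N); L=q[:,None]+t[None,:,None]*N[:,None]
        V=map_coordinates(G,[L[...,1],L[...,0]],order=1); D=np.abs(np.gradient(V,axis=1))
        j=D.argmax(1); off=t[j]; w=(D.max(1)>4*.25)
        f=lambda x:(((w2p(tf(P,x))-q)*N).sum(1)-off)*w
        p=least_squares(f,p,loss='soft_l1',f_scale=.3).x
    res=f(p); return p, [round(float(np.median(np.abs(v))),2) for v in np.split(res,len(S))]
def loop(P): P=np.float64(P)/1000; return [(P[i],P[(i+1)%len(P)]) for i in range(len(P))]
CELL=loop([[186,205,79],[-150,205,79],[-150,-25,79],[186,-25,79]])+[(np.array(a)/1e3,np.array(b)/1e3) for a,b in([[-100,155,79],[136,155,79]],[[-100,155,79],[-100,-25,79]],[[136,155,79],[136,-25,79]])]
BRICK=loop([[-50,25,75],[50,25,75],[50,-25,75],[-50,-25,75]])
WEDGE=loop([[3,50,50],[20,-50,50],[-11,-50,50],[-11,50,50]])
POT=loop([[22*np.cos(a),22*np.sin(a),54] for a in np.arange(0,6.28,np.pi/12)])
MAT=loop([[150,85,3],[-150,85,3],[-150,-85,3],[150,-85,3]])
E
python3 - <<'E'
from fit import *
f=r.grab_frame("top")
print(track(f,CELL,[.5136,-.0135,.0173]))
print(track(f,CELL[:4],[.5136,-.0135,.0173]))
for b in([.494,-.280,-1.289],[.398,-.262,-1.299]): print(track(f,BRICK,b))
print(track(f,WEDGE,[.6196,-.301,-.142]))
for p in([.5398,.3955,0],[.4445,.3905,0],[.405,.288,0]): print(track(f,POT,p,n=2,rad=3)[0])
E
```

```text
(array([ 0.51334292, -0.01316761,  0.01656253]), [0.0, 0.24, 1.5, 0.24, 0.5, 0.5, 0.26])
(array([ 0.51323394, -0.01428258,  0.01633913]), [0.48, 0.25, 1.0, 0.26])
(array([ 0.4957764 , -0.27953946, -1.29920361]), [0.23, 0.25, 0.27, 3.49])
(array([ 0.39791647, -0.25652272, -1.27356596]), [1.17, 1.57, 0.83, 2.16])
(array([ 0.61786594, -0.29760218, -0.21626312]), [1.48, 1.18, 2.02, 0.83])
[0.54342596 0.40233036 0.36162281]
[0.44182311 0.39496657 0.59810666]
[0.40568691 0.29444399 0.23569653]
```

{"op": "carry_out", "data": {
  "moves": [
    [0.418,-0.33,0,0.288,0.08],
    [0.418,-0.33,0,0.288,0.08],
    [0.418,-0.33,0,0.288,0.08],
    [0.418,-0.33,0,0.288,0.08],
    [0.418,-0.33,0,0.288,0.08],
    [0.418,-0.33,0,0.288,0.08],
    [0.418,-0.33,0,0.288,0.08],
    [0.418,-0.33,0,0.288,0.08]
  ],
  "force": 40
}}

```text
clock: 1.05
tcp_pos: [0.4284, -0.3114, 0.4049]
orientation: [3.141, 0.026, 0.001]
contact_force: [0.5, -1.2, -0.0]
grip_width: 0.0801
gripper_force: 0.0
```

```bash
python3 -c "
from h import *
go(.541,.396,.15,.0166)"
```

```text
shift [ 0.1243 -0.7055  0.0997] roll 0.0 grasp [ 0.4284 -0.3114  0.2499] yaw 0.0166 F [ 0.5 -1.2 -0. ] w 0.0801 t 1.05
```

{"op": "carry_out", "data": {
  "moves": [
    [0.1,-0.4,0.05,0,0.08],
    [0.1,-0.4,0.05,0,0.08],
    [0.1,-0.4,0.05,0,0.08],
    [0.1,-0.4,0.05,0,0.08],
    [0.1,-0.4,0.05,0,0.08],
    [0.1,-0.4,0.05,0,0.08],
    [0.1,-0.4,0.05,0,0.08],
    [0.1,-0.4,0.05,0,0.08]
  ]
}}

```text
clock: 1.85
tcp_pos: [0.5176, 0.0754, 0.3565]
orientation: [3.141, 0.026, 0.001]
contact_force: [1.1, -0.6, 0.2]
grip_width: 0.0799
gripper_force: 0.0
```

{"op": "carry_out", "data": {
  "moves": [
    [0.024,-0.3055,0.05,0,0.08],
    [0.024,-0.3055,0.05,0,0.08],
    [0.024,-0.3055,0.05,0,0.08],
    [0.024,-0.3055,0.05,0,0.08],
    [0.024,-0.3055,0.05,0,0.08],
    [0.024,-0.3055,0.05,0,0.08],
    [0.024,-0.3055,0.05,0,0.08],
    [0.024,-0.3055,0.05,0,0.08]
  ]
}}

```text
clock: 2.65
tcp_pos: [0.5353, 0.3818, 0.3058]
orientation: [-3.141, -0.033, 0.002]
contact_force: [0.4, -1.2, 0.1]
grip_width: 0.08
gripper_force: 0.0
```

```bash
python3 -c "
from h import *
go(.541,.396,.032,.0166)
crop(r.grab_frame('scene'),340,190,500,340,4,'pics/s1.png')"
```

```text
shift [ 0.0062 -0.014   0.1188] roll 0.0041 grasp [0.5353 0.3818 0.1508] yaw 0.0207 F [ 0.4 -1.2  0.1] w 0.08 t 2.65
```

View pics/s1.png

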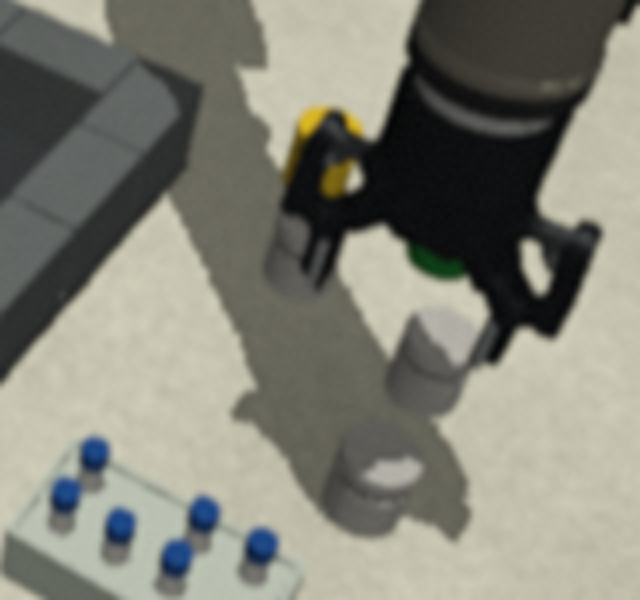

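The scene view shows the gripper above pots a and b, with nothing in the way. I'll let it settle so I can see the lag.

{"op": "carry_out", "data": {
  "moves": [
    [0,0,0.02,0,0.08],
    [0,0,0.02,0,0.08],
    [0,0,0.02,0,0.08],
    [0,0,0.02,0,0.08],
    [0,0,0.02,0,0.08],
    [0,0,0.02,0,0.08],
    [0,0,0.02,0,0.08],
    [0,0,0.02,0,0.08]
  ]
}}

```text
clock: 3.5
tcp_pos: [0.5364, 0.3795, 0.2868]
orientation: [-3.141, -0.027, -0.0]
contact_force: [-0.2, -0.2, 0.3]
grip_width: 0.08
gripper_force: 0.0
```

```bash
python3 -c "
from h import *
go(.541,.396,.032,.0166)
print(r.get_obs()['qvel'].round(3))"
```

```text
shift [ 0.0049 -0.0164  0.0998] roll 0.0003 grasp [0.5364 0.3795 0.1318] yaw 0.0169 F [-0.2 -0.2  0.3] w 0.08 t 3.5
[-0.002  0.002  0.001  0.002  0.     0.001 -0.   ]
```

{"op": "carry_out", "data": {
  "moves": [
    [0.005,-0.0165,0.02,0,0.08],
    [0.005,-0.0165,0.06,0,0.08],
    [0.005,-0.0165,0.1,0,0.08],
    [0.005,-0.0165,0.1,0,0.08],
    [0.005,-0.0165,0.1,0,0.04],
    [0.005,-0.0165,0.1,0,0.03],
    [0.005,-0.0165,0.1,0,0.03],
    [0.005,-0.0165,0.1,0,0.03]
  ],
  "force": 40
}}

```text
clock: 4.3
tcp_pos: [0.542, 0.3977, 0.1899]
orientation: [-3.137, -0.027, -0.007]
contact_force: [-0.4, 1.8, 7.8]
grip_width: 0.0433
gripper_force: 40.8
```

```bash
cat >> h.py <<'E'
CELLP=(.5133,-.0135,.0166)
def cell(x,y,p=CELLP):
    c,s=np.cos(p[2]),np.sin(p[2]); return p[0]+c*x-s*y, p[1]+s*x+c*y
E
python3 -c "
from h import *
for X in(.06,0,-.055): go(*cell(X,.095),.13,.0166)"
```

```text
shift [ 0.0247  0.3153 -0.0965] roll 0.0005 grasp [0.542  0.3977 0.0349] yaw 0.0171 F [-0.4  1.8  7.8] w 0.0433 t 4.3
shift [-0.0353  0.3152 -0.0967] roll 0.0005 grasp [0.542  0.3977 0.0349] yaw 0.0171 F [-0.4  1.8  7.8] w 0.0433 t 4.3
shift [-0.0903  0.3152 -0.097 ] roll 0.0005 grasp [0.542  0.3977 0.0349] yaw 0.0171 F [-0.4  1.8  7.8] w 0.0433 t 4.3
```

{"op": "carry_out", "data": {
  "moves": [
    [0,0,-0.05,0,0.03],
    [0,0,-0.1,0,0.03],
    [0,0,-0.12,0,0.03],
    [0.01,0.08,-0.12,0,0.03],
    [0.0247,0.13,-0.12,0,0.03],
    [0.0247,0.18,-0.12,0,0.03],
    [0.0247,0.23,-0.12,0,0.03],
    [0.0247,0.28,-0.12,0,0.03]
  ]
}}

```text
clock: 5.1
tcp_pos: [0.5693, 0.1458, 0.3074]
orientation: [3.141, 0.025, 0.001]
contact_force: [1.5, 0.4, -2.5]
grip_width: 0.043
gripper_force: 42.7
```

{"op": "carry_out", "data": {
  "moves": [
    [0,0.035,0,0,0.03],
    [0,0.035,0,0,0.03],
    [0,0.035,0,0,0.03],
    [0,0.035,0,0,0.03],
    [0,0.035,0,0,0.03],
    [0,0.035,0,0,0.03],
    [0,0.035,0,0,0.03],
    [0,0.035,0,0,0.03]
  ]
}}

```text
clock: 5.9
tcp_pos: [0.5701, 0.1138, 0.3065]
orientation: [-3.141, -0.028, 0.0]
contact_force: [-1.4, -0.4, -2.9]
grip_width: 0.0432
gripper_force: 42.7
```

```bash
python3 -c "
from h import *
go(*cell(.06,.095),.039,.0166)"
```

```text
shift [0.0011 0.0313 0.1125] roll 0.001 grasp [0.5701 0.1138 0.1515] yaw 0.0176 F [-1.4 -0.4 -2.9] w 0.0432 t 5.9
```

{"op": "carry_out", "data": {
  "moves": [
    [0.001,0.031,0.0,0,0.03],
    [0.001,0.031,0.05,0,0.03],
    [0.001,0.031,0.09,0,0.03],
    [0.001,0.031,0.105,0,0.03],
    [0.001,0.031,0.112,0,0.03],
    [0.001,0.031,0.112,0,0.03],
    [0.001,0.031,0.112,0,0.03],
    [0.001,0.031,0.112,0,0.03]
  ]
}}

```text
clock: 6.7
tcp_pos: [0.5725, 0.0827, 0.1959]
orientation: [-3.141, -0.027, -0.004]
contact_force: [0.3, 0.2, -3.9]
grip_width: 0.0432
gripper_force: 42.7
```

{"op": "carry_out", "data": {
  "moves": [
    [0,0,0,0,0.064],
    [0,0,0,0,0.064],
    [0,0,0,0,0.064],
    [0,0,0,0,0.064],
    [0,0,-0.04,0,0.064],
    [0,0,-0.08,0,0.064],
    [0,0,-0.12,0,0.064],
    [0,0,-0.12,0,0.064]
  ]
}}

```text
clock: 7.5
tcp_pos: [0.5739, 0.0832, 0.3211]
orientation: [-3.139, -0.026, -0.018]
contact_force: [0.5, -0.1, -0.3]
grip_width: 0.0643
gripper_force: 0.0
```

```bash
python3 -c "
from h import *
go(.445,.391,.036,.0166)
f=r.grab_frame('top');crop(f,60,120,340,320,2.8,'pics/t1.png')"
```

```text
shift [-0.1253 -0.3097  0.1293] roll -0.0001 grasp [0.5739 0.0832 0.1661] yaw 0.0165 F [ 0.5 -0.1 -0.3] w 0.0643 t 7.5
```

View pics/t1.png

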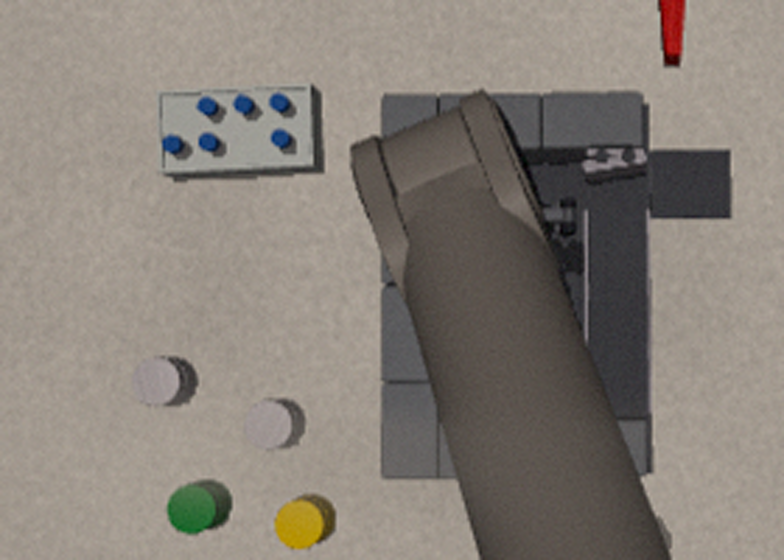

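{"op": "carry_out", "data": {
  "moves": [
    [-0.03,-0.04,-0.01,0,0.075],
    [-0.06,-0.08,-0.01,0,0.075],
    [-0.08,-0.12,0,0,0.075],
    [-0.1,-0.16,0,0,0.075],
    [-0.12,-0.2,0,0,0.08],
    [-0.127,-0.24,0,0,0.08],
    [-0.127,-0.28,0,0,0.08],
    [-0.127,-0.31,0,0,0.08]
  ]
}}

```text
clock: 8.35
tcp_pos: [0.4382, 0.3927, 0.3139]
orientation: [-3.141, -0.03, 0.001]
contact_force: [0.8, 0.2, -0.3]
grip_width: 0.0797
gripper_force: 0.0
```

```bash
python3 -c "
from h import *
go(*p2w([116.1,256.1],.054)[0,:2],.036,.0166);print(p2w([[116.1,256.1],[156.1,271.4]],.054))"
```

```text
shift [0.0029 0.0011 0.1229] roll 0.0026 grasp [0.4382 0.3927 0.1589] yaw 0.0192 F [ 0.8  0.2 -0.3] w 0.0797 t 8.35
[[0.4410263  0.39173504 0.054     ]
 [0.40439068 0.29137085 0.054     ]]
```

{"op": "carry_out", "data": {
  "moves": [
    [0.003,0.001,0.04,0,0.08],
    [0.003,0.001,0.08,0,0.08],
    [0.003,0.001,0.121,0,0.08],
    [0.003,0.001,0.121,0,0.06],
    [0.003,0.001,0.121,0,0.04],
    [0.003,0.001,0.121,0,0.03],
    [0.003,0.001,0.121,0,0.03],
    [0.003,0.001,0.121,0,0.03]
  ]
}}

```text
clock: 9.15
tcp_pos: [0.443, 0.3894, 0.1951]
orientation: [-3.14, -0.026, -0.003]
contact_force: [-0.6, -0.3, 1.8]
grip_width: 0.0429
gripper_force: 41.3
```

{"op": "carry_out", "data": {
  "moves": [
    [0,0,-0.05,0,0.03],
    [0,0,-0.1,0,0.03],
    [0,0,-0.12,0,0.03],
    [0.02,0.05,-0.12,0,0.03],
    [0.04,0.09,-0.12,0,0.03],
    [0.0655,0.13,-0.12,0,0.03],
    [0.0655,0.17,-0.12,0,0.03],
    [0.0655,0.21,-0.12,0,0.03]
  ]
}}

```text
clock: 9.95
tcp_pos: [0.5119, 0.1781, 0.3142]
orientation: [3.141, 0.024, 0.002]
contact_force: [0.6, -0.4, -2.6]
grip_width: 0.0427
gripper_force: 42.7
```

{"op": "carry_out", "data": {
  "moves": [
    [0,0.04,0,0,0.03],
    [0,0.07,0,0,0.03],
    [0,0.102,0,0,0.03],
    [0,0.102,0,0,0.03],
    [0,0.102,0,0,0.03],
    [0,0.102,0,0,0.03],
    [0,0.102,0,0,0.03],
    [0,0.102,0,0,0.03]
  ]
}}

```text
clock: 10.75
tcp_pos: [0.5131, 0.0794, 0.3137]
orientation: [-3.141, -0.029, -0.0]
contact_force: [-0.3, 0.3, -3.6]
grip_width: 0.0428
gripper_force: 42.7
```

```bash
python3 -c "
from h import *
go(*cell(0,.095),.041,.0166)"
```

```text
shift [-0.0014 -0.002   0.1177] roll 0.002 grasp [0.5131 0.0794 0.1587] yaw 0.0186 F [-0.3  0.3 -3.6] w 0.0428 t 10.75
```

{"op": "carry_out", "data": {
  "moves": [
    [-0.001,-0.002,0.04,0,0.03],
    [-0.001,-0.002,0.08,0,0.03],
    [-0.001,-0.002,0.105,0,0.03],
    [-0.001,-0.002,0.114,0,0.03],
    [-0.001,-0.002,0.114,0,0.03],
    [-0.001,-0.002,0.114,0,0.03],
    [-0.001,-0.002,0.114,0,0.064],
    [-0.001,-0.002,0.114,0,0.064]
  ]
}}

```text
clock: 11.55
tcp_pos: [0.5128, 0.0805, 0.2004]
orientation: [-3.141, -0.026, -0.003]
contact_force: [-0.5, -0.3, -0.1]
grip_width: 0.0642
gripper_force: 0.0
```

{"op": "carry_out", "data": {
  "moves": [
    [0,0,0,0,0.064],
    [0,0,0,0,0.064],
    [0,0,-0.05,0,0.064],
    [0,0,-0.1,0,0.064],
    [0,0,-0.12,0,0.064],
    [-0.02,-0.04,-0.12,0,0.07],
    [-0.04,-0.08,-0.12,0,0.075],
    [-0.06,-0.12,-0.12,0,0.08]
  ]
}}

```text
clock: 12.35
tcp_pos: [0.4495, 0.2002, 0.3202]
orientation: [-3.141, -0.024, -0.002]
contact_force: [0.3, 0.1, 0.0]
grip_width: 0.0802
gripper_force: 0.0
```

{"op": "carry_out", "data": {
  "moves": [
    [-0.02,-0.04,0,0,0.08],
    [-0.044,-0.092,0,0,0.08],
    [-0.044,-0.092,0,0,0.08],
    [-0.044,-0.092,0,0,0.08],
    [-0.044,-0.092,0,0,0.08],
    [-0.044,-0.092,0,0,0.08],
    [-0.044,-0.092,0,0,0.08],
    [-0.044,-0.092,0,0,0.08]
  ]
}}

```text
clock: 13.15
tcp_pos: [0.4052, 0.2896, 0.3195]
orientation: [3.141, 0.023, 0.0]
contact_force: [0.1, 0.4, 0.0]
grip_width: 0.0802
gripper_force: 0.0
```

```bash
python3 -c "
from h import *
go(.4044,.2905,.036,.0166);print(cell(-.058,.095))"
```

```text
shift [-0.0008 -0.0009  0.1285] roll -0.0018 grasp [0.4052 0.2896 0.1645] yaw 0.0148 F [0.1 0.4 0. ] w 0.0802 t 13.15
(np.float64(0.4537310634818516), np.float64(0.08052415541815203))
```

{"op": "carry_out", "data": {
  "moves": [
    [-0.001,-0.001,0.04,0,0.08],
    [-0.001,-0.001,0.08,0,0.08],
    [-0.001,-0.001,0.125,0,0.08],
    [-0.001,-0.001,0.127,0,0.06],
    [-0.001,-0.001,0.127,0,0.04],
    [-0.001,-0.001,0.127,0,0.03],
    [-0.001,-0.001,0.127,0,0.03],
    [-0.001,-0.001,0.127,0,0.03]
  ]
}}

```text
clock: 13.95
tcp_pos: [0.4043, 0.2918, 0.1942]
orientation: [-3.14, -0.026, -0.004]
contact_force: [-0.7, -0.2, 5.8]
grip_width: 0.0431
gripper_force: 41.7
```

{"op": "carry_out", "data": {
  "moves": [
    [0,0,-0.05,0,0.03],
    [0,0,-0.1,0,0.03],
    [0,0,-0.12,0,0.03],
    [0.02,0.05,-0.12,0,0.03],
    [0.03,0.09,-0.12,0,0.03],
    [0.0455,0.13,-0.12,0,0.03],
    [0.0455,0.17,-0.12,0,0.03],
    [0.0455,0.21,-0.12,0,0.03]
  ]
}}

```text
clock: 14.75
tcp_pos: [0.4525, 0.0804, 0.3132]
orientation: [3.141, 0.025, 0.002]
contact_force: [0.1, -0.3, -2.4]
grip_width: 0.0429
gripper_force: 42.9
```

{"op": "carry_out", "data": {
  "moves": [
    [0,0,0,0,0.03],
    [0,0,0,0,0.03],
    [0,0,0,0,0.03],
    [0,0,0,0,0.03],
    [0,0,0.02,0,0.03],
    [0,0,0.02,0,0.03],
    [0,0,0.02,0,0.03],
    [0,0,0.02,0,0.03]
  ]
}}

```text
clock: 15.55
tcp_pos: [0.4528, 0.0829, 0.2931]
orientation: [-3.141, -0.028, -0.001]
contact_force: [0.1, 0.4, -3.7]
grip_width: 0.0432
gripper_force: 42.7
```

```bash
python3 -c "
from h import *
go(*cell(-.058,.095),.044,.0166)"
```

```text
shift [0.0008 0.0024 0.0941] roll 0.0011 grasp [0.4528 0.0829 0.1381] yaw 0.0177 F [ 0.1  0.4 -3.7] w 0.0432 t 15.55
```

{"op": "carry_out", "data": {
  "moves": [
    [0.001,0.002,0.04,0,0.03],
    [0.001,0.002,0.08,0,0.03],
    [0.001,0.002,0.094,0,0.03],
    [0.001,0.002,0.094,0,0.03],
    [0.001,0.002,0.094,0,0.03],
    [0.001,0.002,0.094,0,0.064],
    [0.001,0.002,0.094,0,0.064],
    [0.001,0.002,0.094,0,0.064]
  ]
}}

```text
clock: 16.35
tcp_pos: [0.4541, 0.0797, 0.1993]
orientation: [3.141, 0.025, 0.002]
contact_force: [-0.4, -5.0, 3.4]
grip_width: 0.064
gripper_force: 1.5
```

{"op": "carry_out", "data": {
  "moves": [
    [0,0,0,0,0.064],
    [0,0,-0.05,0,0.064],
    [0,0,-0.1,0,0.064],
    [0,0,-0.14,0,0.064],
    [-0.02,0.05,-0.14,0.15,0.08],
    [-0.03,0.1,-0.14,0.3,0.08],
    [-0.04,0.15,-0.14,0.44,0.08],
    [-0.061,0.2,-0.14,0.58,0.08]
  ]
}}

```text
clock: 17.15
tcp_pos: [0.3997, -0.1128, 0.3395]
orientation: [-3.015, 0.88, -0.006]
contact_force: [0.6, -1.0, -0.6]
grip_width: 0.08
gripper_force: 0.0
```

```bash
python3 -c "
from h import *
go(.398,-.262,.1,-1.3)
crop(r.grab_frame('top'),60,120,520,320,1.73,'pics/t2.png')"
```

```text
shift [0.0786 0.1269 0.0845] roll 0.7321 grasp [ 0.3997 -0.1128  0.1845] yaw -0.5679 F [ 0.6 -1.  -0.6] w 0.08 t 17.15
```

View pics/t2.png

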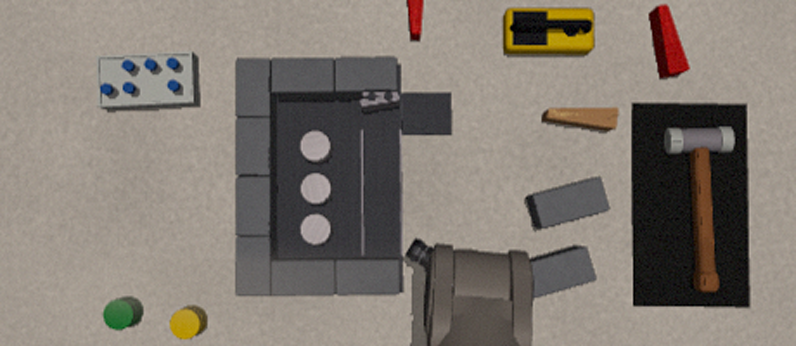

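The pots stand upright in the cell. The mallet and bricks haven't moved.

{"op": "carry_out", "data": {
  "moves": [
    [0.03,0.04,0,0.15,0.08],
    [0.06,0.08,0,0.3,0.08],
    [0.0786,0.12,0,0.44,0.08],
    [0.0786,0.127,0.03,0.58,0.08],
    [0.0786,0.127,0.03,0.732,0.08],
    [0.0786,0.127,0.06,0.732,0.08],
    [0.0786,0.127,0.06,0.732,0.08],
    [0.0786,0.127,0.06,0.732,0.08]
  ]
}}

```text
clock: 18.0
tcp_pos: [0.3984, -0.2603, 0.2787]
orientation: [-2.507, 1.893, 0.001]
contact_force: [0.1, 0.4, 1.2]
grip_width: 0.0799
gripper_force: 0.0
```

```bash
python3 -c "
from h import *
go(.398,-.262,.047,-1.297)"
```

```text
shift [0.0016 0.0008 0.0767] roll 0.0031 grasp [ 0.3984 -0.2603  0.1237] yaw -1.2939 F [0.1 0.4 1.2] w 0.0799 t 18.0
```

{"op": "carry_out", "data": {
  "moves": [
    [0.0016,0.001,0.03,0,0.08],
    [0.0016,0.001,0.06,0,0.08],
    [0.0016,0.001,0.0767,0,0.08],
    [0.0016,0.001,0.0767,0,0.06],
    [0.0016,0.001,0.0767,0,0.04],
    [0.0016,0.001,0.0767,0,0.04],
    [0.0016,0.001,0.0767,0,0.04],
    [0.0016,0.001,0.0767,0,0.04]
  ],
  "force": 70
}}

```text
clock: 18.8
tcp_pos: [0.3985, -0.2627, 0.2035]
orientation: [-2.505, 1.895, -0.004]
contact_force: [0.3, 2.2, 8.8]
grip_width: 0.0498
gripper_force: 74.1
```

{"op": "carry_out", "data": {
  "moves": [
    [0,0,-0.04,0,0.04],
    [0,0,-0.08,0,0.04],
    [0,0,-0.1,0,0.04],
    [0,0,-0.1,-0.15,0.04],
    [0,0,-0.1,-0.29,0.04],
    [0,0,-0.1,-0.43,0.04],
    [0,0,-0.1,-0.57,0.04],
    [0,0,-0.1,-0.71,0.04]
  ]
}}

```text
clock: 19.6
tcp_pos: [0.3971, -0.2624, 0.302]
orientation: [3.01, -0.898, -0.001]
contact_force: [0.9, 0.5, -5.0]
grip_width: 0.0492
gripper_force: 75.9
```

```bash
python3 -c "
from h import *
go(*cell(-.044,0),.11,.0166)"
```

```text
shift [-0.0754 -0.2472  0.037 ] roll -0.5961 grasp [ 0.3971 -0.2624  0.147 ] yaw -0.5795 F [ 0.9  0.5 -5. ] w 0.0492 t 19.6
```

{"op": "carry_out", "data": {
  "moves": [
    [-0.01,-0.04,0,-0.15,0.04],
    [-0.03,-0.08,0,-0.3,0.04],
    [-0.04,-0.12,0,-0.44,0.04],
    [-0.05,-0.16,0,-0.596,0.04],
    [-0.06,-0.2,0,-0.596,0.04],
    [-0.0754,-0.247,0,-0.596,0.04],
    [-0.0754,-0.247,0,-0.596,0.04],
    [-0.0754,-0.247,0,-0.596,0.04]
  ]
}}

```text
clock: 20.4
tcp_pos: [0.471, -0.0136, 0.302]
orientation: [3.141, 0.023, -0.001]
contact_force: [-1.3, -0.6, -5.0]
grip_width: 0.0492
gripper_force: 76.3
```

```bash
cat >> fit.py <<'E'
def brk(p,z,rad=4):
    """fit brick top (top height z) near pose p in current picture"""
    f=r.grab_frame("top"); S=[(a+[0,0,z-.075],b+[0,0,z-.075]) for a,b in BRICK]; return track(f,S,p,rad=rad)
E
python3 -c "
from fit import *
go(*cell(-.044,0),.055,.0166)
f=r.grab_frame('top')
P=[w2p([[*cell(x,y),z]])[0] for x,y,z in((-.1,-.025,.079),(-.1,-.025,.004),(.088,.027,.016),(-.098,.027,.016),(-.098,-.027,.016),(.088,-.027,.016),(.1,-.025,.004),(.136,-.025,.079),(.144,-.105,.004),(.08,-.105,.004))]
crop(f,200,150,350,300,4,'pics/t3.png',P)"
```

```text
shift [-0.0017  0.0006  0.092 ] roll -0.0022 grasp [ 0.471  -0.0136  0.147 ] yaw 0.0144 F [-1.3 -0.6 -5. ] w 0.0492 t 20.4
```

View pics/t3.png

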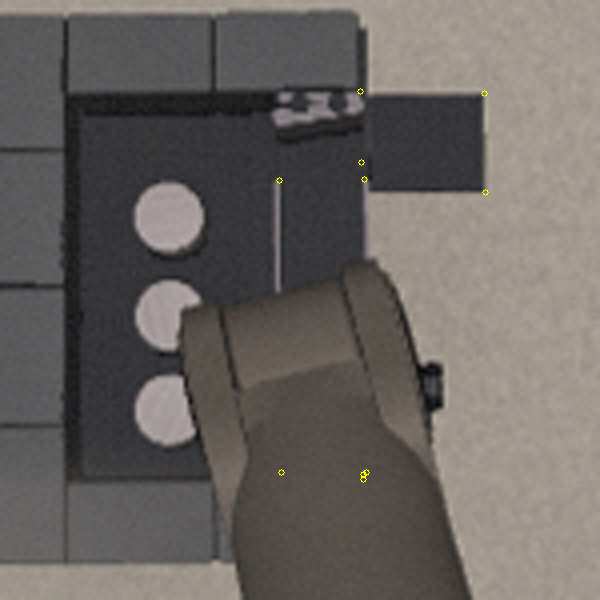

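{"op": "carry_out", "data": {
  "moves": [
    [-0.0017,0.0006,0.03,0,0.04],
    [-0.0017,0.0006,0.06,0,0.04],
    [-0.0017,0.0006,0.07,0,0.04],
    [-0.0017,0.0006,0.08,0,0.04],
    [-0.0017,0.0006,0.085,0,0.04],
    [-0.0017,0.0006,0.088,0,0.04],
    [-0.0017,0.0006,0.088,0,0.04],
    [-0.0017,0.0006,0.088,0,0.04]
  ]
}}

```text
clock: 21.25
tcp_pos: [0.4698, -0.0156, 0.2184]
orientation: [3.138, 0.016, 0.002]
contact_force: [-16.5, 1.3, 51.1]
grip_width: 0.0492
gripper_force: 82.2
```

```bash
python3 -c "
from h import *
go(*cell(-.05,0),.0525,.0166)"
```

```text
shift [-0.0064 -0.0014  0.0109] roll -0.0066 grasp [ 0.4698 -0.0156  0.0634] yaw 0.01 F [-16.5   1.3  51.1] w 0.0492 t 21.25
```

```bash
python3 -c "
from h import *
print(r.get_obs()['moment'].round(2)); f=r.grab_frame('scene'); crop(f,180,160,400,320,3.6,'pics/s2.png')"
```

```text
[-1.05  3.47 -0.21]
```

View pics/s2.png

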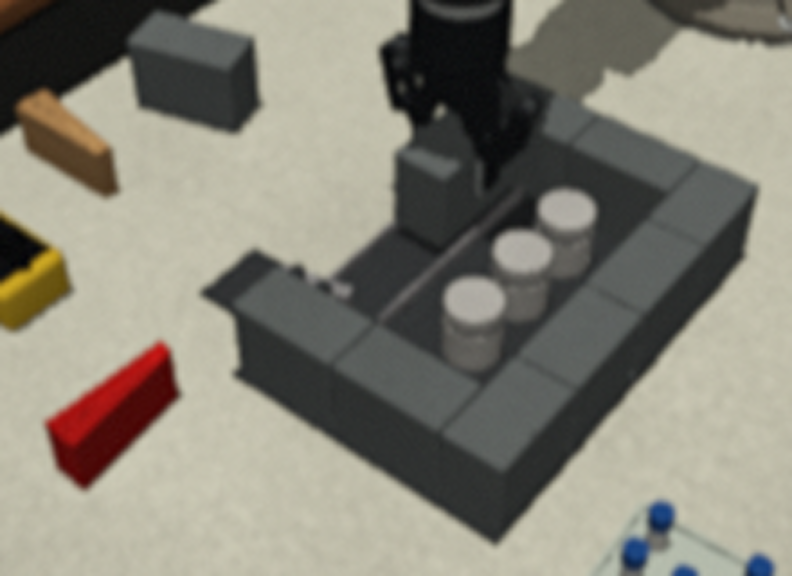

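The scene view and the moment reading put the brick on the outer lip. I'll lift it, shift it about 2 mm inward and lower it again.

{"op": "carry_out", "data": {
  "moves": [
    [0,0,-0.01,0,0.04],
    [0,0,-0.01,0,0.04],
    [0,-0.0022,-0.01,0,0.04],
    [0,-0.0022,-0.01,0,0.04],
    [0,-0.0022,-0.005,0,0.04],
    [0,-0.0022,-0.003,0,0.04],
    [0,-0.0022,-0.001,0,0.04],
    [0,-0.0022,-0.001,0,0.04]
  ]
}}

```text
clock: 22.1
tcp_pos: [0.4693, -0.0134, 0.2143]
orientation: [-3.142, -0.017, 0.002]
contact_force: [0.2, -0.4, -5.3]
grip_width: 0.0491
gripper_force: 76.2
```

```bash
python3 -c "
from h import *
go(*cell(-.05,0),.0525,.0166);print(r.get_obs()['moment'].round(2))"
```

```text
shift [-0.006   0.0008  0.0068] roll -0.0058 grasp [ 0.4693 -0.0134  0.0593] yaw 0.0108 F [ 0.2 -0.4 -5.3] w 0.0491 t 22.1
[ 0.   -0.02  0.02]
```

{"op": "carry_out", "data": {
  "moves": [
    [0,0,0.003,-0.005,0.04],
    [0,0,0.006,-0.005,0.04],
    [0,0,0.0065,-0.005,0.04],
    [0,0,0.0065,-0.005,0.04],
    [-0.003,0,0.0065,-0.005,0.04],
    [-0.005,0,0.0065,-0.005,0.04],
    [-0.007,0,0.0065,-0.005,0.04],
    [-0.007,0,0.0065,-0.005,0.04]
  ]
}}

```text
clock: 22.9
tcp_pos: [0.4668, -0.0133, 0.21]
orientation: [-3.14, -0.025, -0.02]
contact_force: [13.3, -0.8, -13.3]
grip_width: 0.0492
gripper_force: 75.2
```

```bash
python3 -c "
from h import *
go(*cell(-.05,0),.0525,.0166);print(r.get_obs()['moment'].round(2))"
```

```text
shift [-0.0035  0.0009  0.0024] roll -0.0004 grasp [ 0.4668 -0.0133  0.055 ] yaw 0.0162 F [ 13.3  -0.8 -13.3] w 0.0492 t 22.9
[-0.14 -2.8   0.19]
```

{"op": "carry_out", "data": {
  "moves": [
    [0.003,0,0,0,0.04],
    [0.003,0,0.002,0,0.04],
    [0.003,0,0.0035,0,0.04],
    [0.003,0,0.0045,0,0.04],
    [0.003,0,0.0045,0,0.04],
    [0.0,0,0.0045,0,0.04],
    [-0.001,0,0.0045,0,0.04],
    [-0.001,0,0.0045,0,0.04]
  ]
}}

```text
clock: 23.7
tcp_pos: [0.4664, -0.0132, 0.2072]
orientation: [-3.141, -0.025, -0.022]
contact_force: [11.5, -0.7, 13.7]
grip_width: 0.0495
gripper_force: 77.7
```

```bash
python3 -c "
from h import *
go(*cell(-.05,0),.0525,.0166);print(r.get_obs()['moment'].round(2))"
```

```text
shift [-0.0031  0.0011 -0.0003] roll -0.0006 grasp [ 0.4664 -0.0132  0.0522] yaw 0.016 F [11.5 -0.7 13.7] w 0.0495 t 23.7
[-0.24 -1.14  0.19]
```

{"op": "carry_out", "data": {
  "moves": [
    [0,0,0,0,0.068],
    [0,0,0,0,0.068],
    [0,0,0,0,0.068],
    [0,0,0,0,0.068],
    [0,0,-0.03,0,0.068],
    [0,0,-0.07,0,0.068],
    [0,0,-0.11,0,0.068],
    [0,0.03,-0.11,0.1,0.08]
  ]
}}

```text
clock: 24.5
tcp_pos: [0.4639, -0.0403, 0.3185]
orientation: [-3.137, 0.125, -0.014]
contact_force: [1.5, 0.0, 0.4]
grip_width: 0.0795
gripper_force: 0.0
```

{"op": "carry_out", "data": {
  "moves": [
    [0.01,0.04,0,0.15,0.08],
    [0.02,0.08,0,0.3,0.08],
    [0.024,0.12,0,0.45,0.08],
    [0.024,0.16,0,0.6,0.08],
    [0.024,0.2,0,0.75,0.08],
    [0.024,0.237,0,0.9,0.08],
    [0.024,0.237,0,1.05,0.08],
    [0.024,0.237,0,1.2,0.08]
  ]
}}

```text
clock: 25.3
tcp_pos: [0.4651, -0.2831, 0.3132]
orientation: [2.507, -1.893, -0.002]
contact_force: [0.1, 0.8, -0.2]
grip_width: 0.08
gripper_force: 0.0
```

```bash
python3 -c "
from fit import *
go(.4945,-.2798,.047,-1.293)
f=r.grab_frame('top')
print(cell(-.05,0))
S=[(a+[0,0,.004],b+[0,0,.004]) for a,b in BRICK]
print(track(f,S,[*cell(-.05,0),.0166]))
for p in((.4635,-.0124,.0166),):
  c,s=np.cos(p[2]),np.sin(p[2]);
  P=w2p([[p[0]+c*x-s*y,p[1]+s*x+c*y,.079] for x,y in((-.05,.025),(.05,.025),(.05,-.025),(-.05,-.025))])
crop(f,215,170,345,300,4.6,'pics/t4.png',P)"
```

```text
shift [ 0.005  -0.0293  0.1112] roll -0.0005 grasp [ 0.4651 -0.2831  0.1582] yaw -1.2935 F [ 0.1  0.8 -0.2] w 0.08 t 25.3
(np.float64(0.46330688884180704), np.float64(-0.014329961881391868))
(array([ 0.46408013, -0.01503006,  0.03036978]), [1.42, 0.73, 0.86, 0.69])
```

View pics/t4.png

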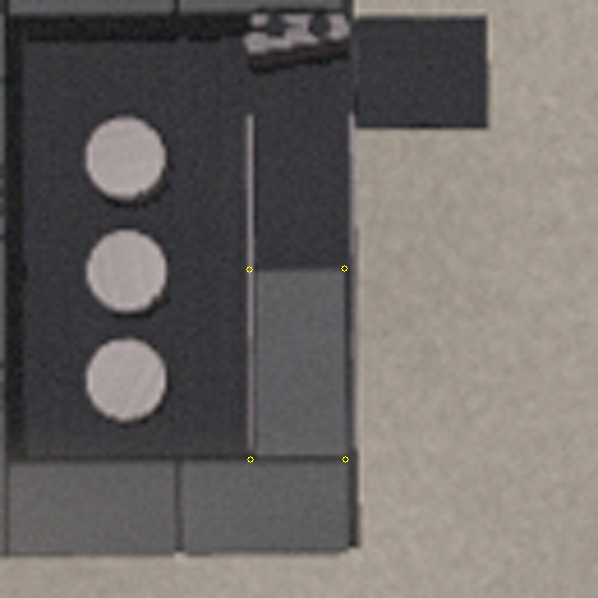

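Brick 1 is seated flush between the lips (rows 268–458, columns 256–348). Next is brick 2.

{"op": "carry_out", "data": {
  "moves": [
    [0.005,-0.0293,0,0,0.08],
    [0.005,-0.0293,0,0,0.08],
    [0.005,-0.0293,0.04,0,0.08],
    [0.005,-0.0293,0.08,0,0.08],
    [0.005,-0.0293,0.11,0,0.08],
    [0.005,-0.0293,0.11,0,0.08],
    [0.005,-0.0293,0.11,0,0.06],
    [0.005,-0.0293,0.11,0,0.04]
  ]
}}

```text
clock: 26.15
tcp_pos: [0.4962, -0.2785, 0.2056]
orientation: [-2.516, 1.88, -0.004]
contact_force: [-0.3, -0.4, 1.5]
grip_width: 0.053
gripper_force: 0.0
```

{"op": "carry_out", "data": {
  "moves": [
    [0,0,0,0,0.04],
    [0,0,0,0,0.04],
    [0,0,0,0,0.04],
    [0,0,-0.04,0,0.04],
    [0,0,-0.08,0,0.04],
    [0,0,-0.1,-0.14,0.04],
    [0,0,-0.1,-0.28,0.04],
    [0,0,-0.1,-0.42,0.04]
  ]
}}

```text
clock: 26.95
tcp_pos: [0.495, -0.2781, 0.3049]
orientation: [2.856, -1.307, 0.001]
contact_force: [0.6, 0.5, -6.2]
grip_width: 0.0492
gripper_force: 76.4
```

```bash
python3 -c "
from h import *
go(cell(.058,0)[0],-.0114,.11,.0166)"
```

```text
shift [-0.152  -0.2321  0.0397] roll -0.8749 grasp [ 0.495  -0.2781  0.1499] yaw -0.8583 F [ 0.6  0.5 -6.2] w 0.0492 t 26.95
```

{"op": "carry_out", "data": {
  "moves": [
    [-0.02,-0.04,0,-0.14,0.04],
    [-0.04,-0.07,0,-0.28,0.04],
    [-0.06,-0.1,0,-0.42,0.04],
    [-0.08,-0.13,0,-0.56,0.04],
    [-0.1,-0.16,0,-0.7,0.04],
    [-0.12,-0.19,0,-0.84,0.04],
    [-0.152,-0.232,0,-0.875,0.04],
    [-0.152,-0.232,0,-0.875,0.04]
  ]
}}

```text
clock: 27.75
tcp_pos: [0.5736, -0.0036, 0.3044]
orientation: [-3.136, -0.034, -0.003]
contact_force: [-0.2, 1.4, -5.8]
grip_width: 0.0492
gripper_force: 76.3
```

{"op": "carry_out", "data": {
  "moves": [
    [0,0,0,0,0.04],
    [0,0,0,0,0.04],
    [0,0,0,0,0.04],
    [0,0,0,0,0.04],
    [0,0,0,0,0.04],
    [0,0,0.03,0,0.04],
    [0,0,0.04,0,0.04],
    [0,0,0.04,0,0.04]
  ]
}}

```text
clock: 28.55
tcp_pos: [0.5722, -0.0124, 0.2621]
orientation: [3.141, 0.016, -0.007]
contact_force: [-0.2, 0.3, -5.2]
grip_width: 0.0493
gripper_force: 75.9
```

```bash
python3 -c "
from h import *
go(cell(.058,0)[0],-.0114,.0605,.0166)"
```

```text
shift [-0.0007 -0.001   0.0466] roll -0.0061 grasp [ 0.5722 -0.0124  0.1071] yaw 0.0105 F [-0.2  0.3 -5.2] w 0.0493 t 28.55
```

{"op": "carry_out", "data": {
  "moves": [
    [-0.0007,-0.001,0,-0.006,0.04],
    [-0.0007,-0.001,0.01,-0.006,0.04],
    [-0.0007,-0.001,0.02,-0.006,0.04],
    [-0.0007,-0.001,0.03,-0.006,0.04],
    [-0.0007,-0.001,0.038,-0.006,0.04],
    [-0.0007,-0.001,0.043,-0.006,0.04],
    [-0.0007,-0.001,0.0465,-0.006,0.04],
    [-0.0007,-0.001,0.0465,-0.006,0.04]
  ]
}}

```text
clock: 29.35
tcp_pos: [0.5724, -0.0109, 0.2168]
orientation: [-3.141, -0.027, 0.001]
contact_force: [0.2, -0.1, -5.8]
grip_width: 0.0495
gripper_force: 76.3
```

```bash
python3 -c "
from h import *
go(cell(.05,0)[0],-.0114,.053,.0166);print(r.get_obs()['moment'].round(2))"
```

```text
shift [-0.0092  0.0003  0.0089] roll 0.0003 grasp [ 0.5724 -0.0109  0.0618] yaw 0.0169 F [ 0.2 -0.1 -5.8] w 0.0495 t 29.35
[-0.03  0.02 -0.02]
```

{"op": "carry_out", "data": {
  "moves": [
    [0,0,0.004,0,0.04],
    [0,0,0.008,0,0.04],
    [0,0,0.01,0,0.04],
    [0,0,0.01,0,0.04],
    [0,0,0.01,0,0.04],
    [-0.003,0,0.01,0,0.04],
    [-0.005,0,0.01,0,0.04],
    [-0.005,0,0.01,0,0.04]
  ]
}}

```text
clock: 30.15
tcp_pos: [0.5706, -0.011, 0.2101]
orientation: [-3.141, -0.026, -0.015]
contact_force: [5.2, -0.4, 3.9]
grip_width: 0.0492
gripper_force: 77.3
```

```bash
python3 -c "
from h import *
go(cell(.05,0)[0],-.0114,.053,.0166);print(r.get_obs()['moment'].round(2))"
```

```text
shift [-0.0073  0.0003  0.002 ] roll 0.0 grasp [ 0.5706 -0.011   0.0551] yaw 0.0166 F [ 5.2 -0.4  3.9] w 0.0492 t 30.15
[-0.23 -0.75 -0.03]
```

{"op": "carry_out", "data": {
  "moves": [
    [-0.003,0,0,0,0.04],
    [-0.006,0,0,0,0.04],
    [-0.008,0,0,0,0.04],
    [-0.008,0,0,0,0.04],
    [-0.008,0,0,0,0.04],
    [-0.008,0,0,0,0.04],
    [-0.008,0,0,0,0.04],
    [-0.008,0,0,0,0.04]
  ]
}}

```text
clock: 30.95
tcp_pos: [0.5631, -0.0109, 0.2101]
orientation: [-3.141, -0.027, -0.016]
contact_force: [7.1, -0.8, 4.7]
grip_width: 0.0492
gripper_force: 76.9
```

```bash
python3 -c "
from h import *
go(cell(.05,0)[0],-.0114,.053,.0166);print(r.get_obs()['moment'].round(2))"
```

```text
shift [0.0001 0.0005 0.0021] roll 0.0005 grasp [ 0.5631 -0.0109  0.0551] yaw 0.0171 F [ 7.1 -0.8  4.7] w 0.0492 t 30.95
[-0.02 -0.97  0.2 ]
```

{"op": "carry_out", "data": {
  "moves": [
    [-0.001,0,0,0,0.04],
    [-0.002,0,0,0,0.04],
    [-0.003,0,0,0,0.04],
    [-0.004,0,0,0,0.04],
    [-0.004,0,0,0,0.04],
    [-0.004,0,0,0,0.04],
    [-0.004,0,0,0,0.04],
    [-0.004,0,0,0,0.04]
  ]
}}

```text
clock: 31.75
tcp_pos: [0.5619, -0.0111, 0.2106]
orientation: [-3.14, -0.028, -0.029]
contact_force: [18.2, -1.5, -5.6]
grip_width: 0.0495
gripper_force: 76.1
```

```bash
python3 -c "
from h import *
go(cell(.05,0)[0],-.0114,.053,.0166);print(r.get_obs()['moment'].round(2))"
```

```text
shift [0.0013 0.0004 0.0026] roll 0.001 grasp [ 0.5619 -0.0111  0.0556] yaw 0.0176 F [18.2 -1.5 -5.6] w 0.0495 t 31.75
[-0.15 -3.29  0.38]
```

{"op": "carry_out", "data": {
  "moves": [
    [0.003,0,0,0,0.04],
    [0.003,0,0.003,0,0.04],
    [0.002,0,0.003,0,0.04],
    [0.001,0,0.003,0,0.04],
    [0.001,0,0.003,0,0.04],
    [0.001,0,0.003,0,0.068],
    [0.001,0,0.003,0,0.068],
    [0.001,0,0.003,0,0.068]
  ]
}}

```text
clock: 32.55
tcp_pos: [0.5564, -0.0112, 0.2043]
orientation: [3.141, 0.026, -0.0]
contact_force: [0.0, 0.2, -0.1]
grip_width: 0.0682
gripper_force: 0.0
```

{"op": "carry_out", "data": {
  "moves": [
    [0,0,0,0,0.068],
    [0,0,-0.03,0,0.068],
    [0,0,-0.07,0,0.068],
    [0,0,-0.11,0,0.068],
    [0,0.05,-0.11,0,0.068],
    [0.02,0.1,-0.11,0,0.06],
    [0.03,0.15,-0.11,0,0.06],
    [0.03,0.2,-0.11,0,0.06]
  ]
}}

```text
clock: 33.35
tcp_pos: [0.5905, -0.2074, 0.3143]
orientation: [-3.141, -0.028, -0.001]
contact_force: [0.6, -0.6, 0.9]
grip_width: 0.0601
gripper_force: 0.0
```

```bash
python3 -c "
from fit import *
go(.6196,-.301,.11,-.142)
f=r.grab_frame('top')
crop(f,215,150,505,310,2.7,'pics/t5.png')"
```

```text
shift [0.0273 0.0941 0.0493] roll 0.16 grasp [ 0.5905 -0.2074  0.1593] yaw 0.018 F [ 0.6 -0.6  0.9] w 0.0601 t 33.35
```

View pics/t5.png

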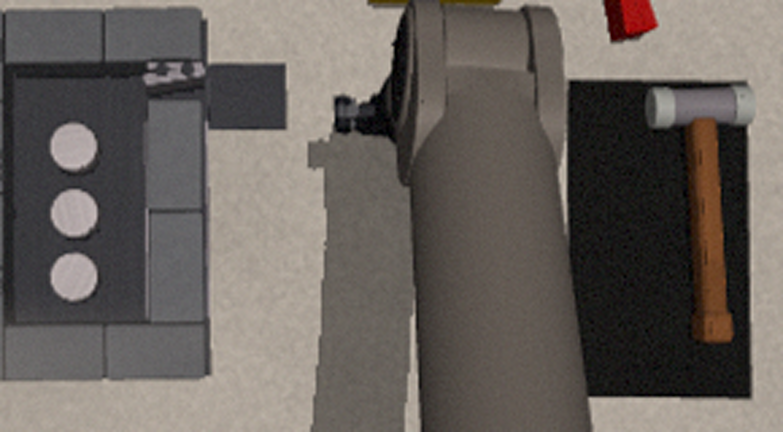

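```bash
python3 -c "
from fit import *
print(r.get_obs()['joints'].round(2))
w=(.6196,-.301,-.142)
c,s=np.cos(w[2]),np.sin(w[2]); y=-.030;x=.001
print(w[0]+c*x-s*y,w[1]+s*x+c*y)
go(w[0]+c*x-s*y,w[1]+s*x+c*y,.11,np.pi/2+w[2])
"
```

```text
[ 0.5   0.52 -0.33  1.74  0.21  0.92 -1.48]
0.616344236942831 -0.3308395711583724
shift [0.027  0.112  0.0496] roll -1.4226 grasp [ 0.5887 -0.2187  0.1588] yaw 0.0062 F [ 0.2 -7.7  0.4] w 0.0602 t 33.4
```

{"op": "carry_out", "data": {
  "moves": [
    [0.005,0.02,0,-0.14,0.06],
    [0.01,0.04,0,-0.29,0.06],
    [0.015,0.06,0,-0.43,0.06],
    [0.02,0.08,0,-0.58,0.06],
    [0.027,0.1,0,-0.72,0.06],
    [0.027,0.112,0,-0.87,0.06],
    [0.027,0.112,0,-1.01,0.06],
    [0.027,0.112,0,-1.16,0.06]
  ]
}}

```text
clock: 34.2
tcp_pos: [0.6182, -0.318, 0.3135]
orientation: [-2.608, -1.749, 0.001]
contact_force: [-0.3, 0.2, 0.0]
grip_width: 0.06
gripper_force: 0.0
```

{"op": "carry_out", "data": {
  "moves": [
    [0,0,0,-0.14,0.06],
    [0,0,0,-0.26,0.06],
    [0,0,0.03,-0.26,0.06],
    [0,0,0.03,-0.26,0.06],
    [0,0,0.03,-0.26,0.06],
    [0,0,0.03,-0.26,0.06],
    [0,0,0.03,-0.26,0.06],
    [0,0,0.03,-0.26,0.06]
  ]
}}

```text
clock: 35.0
tcp_pos: [0.6189, -0.3175, 0.2853]
orientation: [2.364, 2.067, 0.001]
contact_force: [-0.2, -0.3, -0.7]
grip_width: 0.06
gripper_force: 0.0
```

```bash
python3 -c "
from fit import *
go(.6163,-.3308,.036,1.429)
crop(r.grab_frame('scene'),110,150,250,255,5.5,'pics/s3.png')"
```

```text
shift [-0.0135 -0.0009  0.0944] roll 0.0078 grasp [ 0.6189 -0.3175  0.1303] yaw 1.4368 F [-0.2 -0.3 -0.7] w 0.06 t 35.0
```

View pics/s3.png

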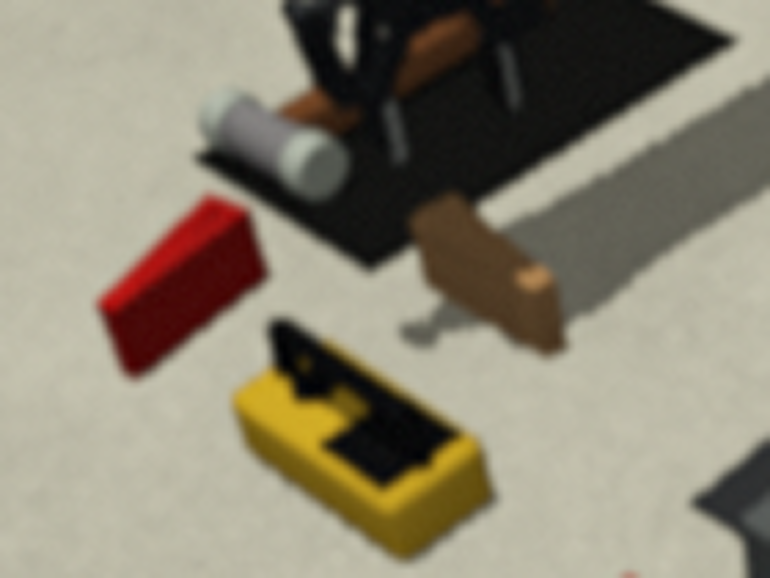

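The wooden wedge lies clear beneath the fingers. I'll descend and grip it near the head.

{"op": "carry_out", "data": {
  "moves": [
    [-0.0135,-0.001,0,0.008,0.06],
    [-0.0135,-0.001,0.03,0.008,0.06],
    [-0.0135,-0.001,0.06,0.008,0.06],
    [-0.0135,-0.001,0.092,0.008,0.06],
    [-0.0135,-0.001,0.092,0.008,0.06],
    [-0.0135,-0.001,0.092,0.008,0.04],
    [-0.0135,-0.001,0.092,0.008,0.02],
    [-0.0135,-0.001,0.092,0.008,0.015]
  ]
}}

```text
clock: 35.85
tcp_pos: [0.6168, -0.3314, 0.1949]
orientation: [2.371, 2.055, 0.002]
contact_force: [-0.1, -0.8, 3.6]
grip_width: 0.0271
gripper_force: 68.7
```

{"op": "carry_out", "data": {
  "moves": [
    [0,0,0,0,0.015],
    [0,0,0,0,0.015],
    [0,0,0,0,0.015],
    [0,0,0,0,0.015],
    [0,0,-0.015,0,0.015],
    [0,0,-0.03,0,0.015],
    [0,0,-0.03,-0.14,0.015],
    [0,0,-0.03,-0.158,0.015]
  ]
}}

```text
clock: 36.65
tcp_pos: [0.6161, -0.3309, 0.2242]
orientation: [2.2, 2.24, 0.001]
contact_force: [-0.1, 0.2, 0.3]
grip_width: 0.0273
gripper_force: 68.8
```

```bash
python3 -c "
from fit import *
print(cell(.111,-.17), yaw())
go(*cell(.112,-.165),.07,1.5874)
f=r.grab_frame('top');crop(f,290,150,410,240,6.6,'pics/t6.png')"
```

```text
(np.float64(0.6271065771679206), np.float64(-0.1816340625611661)) 1.588840047259726
shift [ 0.1541  0.0147 -0.0009] roll 0.0014 grasp [ 0.6161 -0.3309  0.0692] yaw 1.5888 F [-0.1  0.2  0.3] w 0.0273 t 36.65
```

View pics/t6.png

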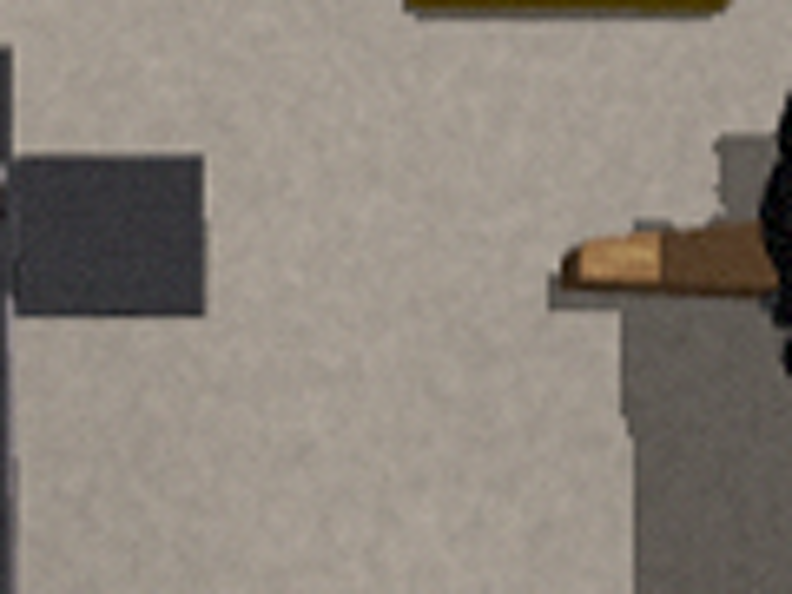

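```bash
python3 -c "
from fit import *
q=p2w(cr([[580,280],[581,243],[662,280],[770,283]],6.6,(290,150)),.083); print(q.round(4))
g=r.get_obs()['tcp_pos']; p=CELLP
c,s=np.cos(p[2]),np.sin(p[2]); T=lambda w:np.array([c*(w[0]-p[0])+s*(w[1]-p[1]),-s*(w[0]-p[0])+c*(w[1]-p[1])])
for v in q: print('cell',T(v).round(4))
print('grasp cell',T(g).round(4))"
```

```text
[[ 0.6027 -0.2494  0.083 ]
 [ 0.6164 -0.2498  0.083 ]
 [ 0.603  -0.2794  0.083 ]
 [ 0.6022 -0.3189  0.083 ]]
cell [ 0.0855 -0.2373]
cell [ 0.0992 -0.238 ]
cell [ 0.0852 -0.2674]
cell [ 0.0838 -0.3069]
grasp cell [ 0.0972 -0.3191]
```

{"op": "carry_out", "data": {
  "moves": [
    [0.04,0.005,0,0.001,0.015],
    [0.08,0.01,0,0.001,0.015],
    [0.12,0.0173,0,0.001,0.015],
    [0.16,0.0173,0,0.001,0.015],
    [0.1926,0.0173,0,0.001,0.015],
    [0.1926,0.0173,0,0.001,0.015],
    [0.1926,0.0173,0.015,0.001,0.015],
    [0.1926,0.0173,0.02,0.001,0.015]
  ]
}}

```text
clock: 37.5
tcp_pos: [0.6292, -0.1397, 0.2003]
orientation: [-2.208, -2.234, 0.004]
contact_force: [-0.5, 0.4, -1.4]
grip_width: 0.027
gripper_force: 68.7
```

```bash
python3 -c "
from fit import *
go(*cell(.1145,-.1265),.0418,1.5874)
f=r.grab_frame('top');crop(f,265,150,355,220,8,'pics/t7.png')"
```

```text
shift [0.0016 0.0007 0.0035] roll -0.0048 grasp [ 0.6292 -0.1397  0.0453] yaw 1.5826 F [-0.5  0.4 -1.4] w 0.027 t 37.5
```

View pics/t7.png

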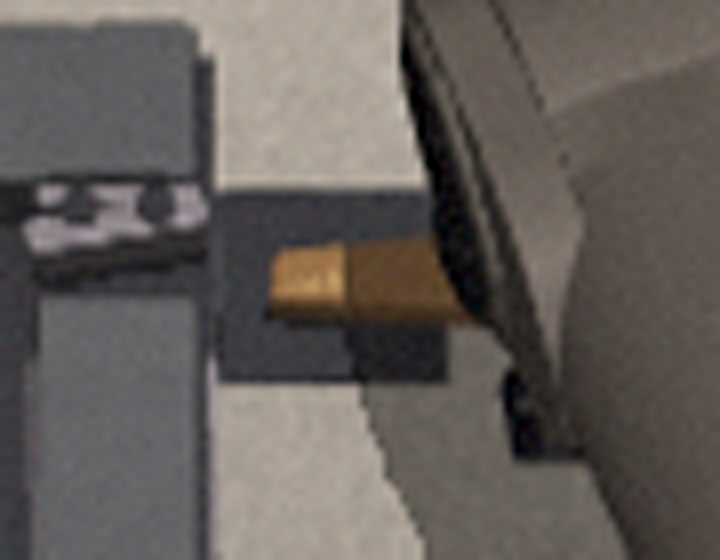

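```bash
python3 -c "
from fit import *
p=CELLP
c,s=np.cos(p[2]),np.sin(p[2]); T=lambda w:np.array([c*(w[0]-p[0])+s*(w[1]-p[1]),-s*(w[0]-p[0])+c*(w[1]-p[1])]).round(4)
f=lambda q,z:[T(v) for v in p2w(cr(q,8,(265,150)),z)]
print('wedge',f([[272,305],[272,250],[346,310]],.0575)); print('brick',f([[60,295],[190,295]],.079)); print('stop top',f([[30,235],[205,215]],.074))"
```

```text
wedge [array([ 0.1004, -0.0467]), array([ 0.1176, -0.0469]), array([ 0.0987, -0.0696])]
brick [array([0.1017, 0.0183]), array([ 0.1014, -0.0214])]
stop top [array([0.1208, 0.0276]), array([ 0.1265, -0.0261])]
```

The tip sits 22 mm short of the mouth. Its flat side is about 1 mm inside the brick end line, so I'll shift it 3 mm outward before inserting.

{"op": "carry_out", "data": {
  "moves": [
    [0,0.003,0,-0.004,0.015],
    [0,0.003,0.002,-0.004,0.015],
    [0,0.003,0.0035,-0.004,0.015],
    [0.01,0.003,0.0035,-0.004,0.015],
    [0.02,0.003,0.0035,-0.004,0.015],
    [0.03,0.003,0.0035,-0.004,0.015],
    [0.035,0.003,0.0035,-0.004,0.015],
    [0.035,0.003,0.0035,-0.004,0.015]
  ]
}}

```text
clock: 38.35
tcp_pos: [0.6325, -0.101, 0.199]
orientation: [-2.197, -2.245, -0.001]
contact_force: [0.1, -0.3, -0.9]
grip_width: 0.0269
gripper_force: 68.9
```

```bash
python3 -c "
from fit import *
go(*cell(.1165,-.0595),.0418,1.5874)"
```

```text
shift [ 0.0299 -0.0011  0.0022] roll 0.0049 grasp [ 0.6325 -0.101   0.044 ] yaw 1.5923 F [ 0.1 -0.3 -0.9] w 0.0269 t 38.35
```

{"op": "carry_out", "data": {
  "moves": [
    [0.005,-0.001,0.002,0.004,0.015],
    [0.01,-0.001,0.002,0.004,0.015],
    [0.015,-0.0015,0.002,0.004,0.015],
    [0.02,-0.0015,0.002,0.004,0.015],
    [0.024,-0.0015,0.002,0.004,0.015],
    [0.027,-0.0015,0.002,0.004,0.015],
    [0.027,-0.0015,0.002,0.004,0.015],
    [0.027,-0.0015,0.002,0.004,0.015]
  ]
}}

```text
clock: 39.15
tcp_pos: [0.6309, -0.0825, 0.1987]
orientation: [2.205, 2.227, -0.012]
contact_force: [-5.9, -15.5, 16.9]
grip_width: 0.0272
gripper_force: 71.3
```

```bash
python3 -c "
from fit import *
go(*cell(.1165,-.0545),.0418,1.5874);print(r.get_obs()['moment'].round(2))"
```

```text
shift [ 0.0165 -0.      0.0018] roll -0.0065 grasp [ 0.6309 -0.0825  0.0437] yaw 1.5809 F [ -5.9 -15.5  16.9] w 0.0272 t 39.15
[-2.94  1.17  0.42]
```

{"op": "carry_out", "data": {
  "moves": [
    [-0.006,0,-0.002,0,0.015],
    [-0.006,-0.0025,-0.002,0,0.015],
    [-0.003,-0.0025,-0.002,0,0.015],
    [0,-0.0025,-0.002,0,0.015],
    [0.003,-0.0025,-0.002,0,0.015],
    [0.005,-0.0025,-0.002,0,0.015],
    [0.005,-0.0025,-0.002,0,0.015],
    [0.005,-0.0025,-0.002,0,0.015]
  ]
}}

```text
clock: 39.95
tcp_pos: [0.6281, -0.0712, 0.1989]
orientation: [2.204, 2.238, -0.001]
contact_force: [0.8, -4.8, 0.5]
grip_width: 0.0273
gripper_force: 68.9
```

```bash
python3 -c "
from fit import *
go(*cell(.1165,-.0545),.0418,1.5874);print(r.get_obs()['moment'].round(2))"
```

```text
shift [0.0051 0.0027 0.0021] roll -0.0015 grasp [ 0.6281 -0.0712  0.0439] yaw 1.5859 F [ 0.8 -4.8  0.5] w 0.0273 t 39.95
[-0.95 -0.34  0.03]
```

{"op": "carry_out", "data": {
  "moves": [
    [0.002,0,0,0,0.015],
    [0.004,0,0,0,0.015],
    [0.005,0,0.001,0,0.015],
    [0.005,0,0.001,0,0.015],
    [0.005,0,0.0015,0,0.015],
    [0.005,0,0.0015,0,0.04],
    [0.005,0,0.0015,0,0.04],
    [0.005,0,0.0015,0,0.04]
  ]
}}

```text
clock: 40.75
tcp_pos: [0.6275, -0.0644, 0.197]
orientation: [-2.202, -2.238, -0.001]
contact_force: [0.1, 0.5, 0.2]
grip_width: 0.0402
gripper_force: 0.0
```

{"op": "carry_out", "data": {
  "moves": [
    [0,0,0,0,0.04],
    [0,0,-0.03,0,0.04],
    [0,0,-0.07,0,0.04],
    [0,0,-0.11,0,0.04],
    [-0.05,-0.03,-0.11,0.14,0.06],
    [-0.1,-0.07,-0.11,0.28,0.06],
    [-0.14,-0.11,-0.11,0.42,0.06],
    [-0.16,-0.15,-0.11,0.56,0.06]
  ]
}}

```text
clock: 41.55
tcp_pos: [0.4975, -0.217, 0.3073]
orientation: [2.742, 1.532, 0.001]
contact_force: [0.6, 0.3, 0.4]
grip_width: 0.0599
gripper_force: 0.0
```

```bash
python3 -c "
from fit import *
go(.51,-.4,.16,.017)
f=r.grab_frame('top');a=cv2.resize(f[150:250,265:365,::-1],None,fx=4,fy=4,interpolation=cv2.INTER_CUBIC);b=cv2.resize(f[160:300,400:500,::-1],None,fx=4,fy=4,interpolation=cv2.INTER_CUBIC)
g=np.zeros((560,800,3),np.uint8);g[:400,:400]=a;g[:,400:]=b;cv2.imwrite('pics/t8.png',g)"
```

```text
shift [-0.1492  0.1066 -0.0077] roll 1.002 grasp [ 0.4975 -0.217   0.1523] yaw 1.019 F [0.6 0.3 0.4] w 0.0599 t 41.55
```

View pics/t8.png

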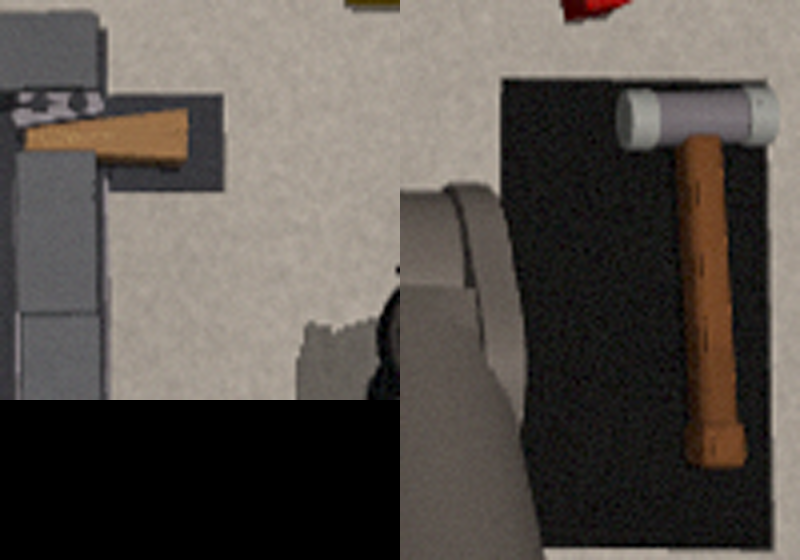

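```bash
python3 -c "
from fit import *
f=lambda q,z,o:p2w(cr(q,4,o),z).round(4)
print('handle',f([[300,140],[305,220],[309,300],[315,400]],.036,(400,160)))
print('head',f([[222,118],[372,113],[300,116]],.022,(400,160)))
print('end',f([[316,466]],.02,(400,160)))
print('head sides', f([[300,90],[300,142]],.022,(400,160)), f([[378,113]],.035,(400,160)))
p=CELLP
c,s=np.cos(p[2]),np.sin(p[2]); T=lambda w:np.array([c*(w[0]-p[0])+s*(w[1]-p[1]),-s*(w[0]-p[0])+c*(w[1]-p[1])]).round(4)
for v in f([[188,109],[187,159],[25,130],[25,149]],.054,(265,150)): print('wedge',v,T(v))
"
```

```text
handle [[ 0.6029 -0.4998  0.036 ]
 [ 0.5528 -0.5021  0.036 ]
 [ 0.5029 -0.5038  0.036 ]
 [ 0.4409 -0.5066  0.036 ]]
head [[ 0.6179 -0.4557  0.022 ]
 [ 0.6218 -0.5502  0.022 ]
 [ 0.6196 -0.5048  0.022 ]]
end [[ 0.3993 -0.5121  0.02  ]]
head sides [[ 0.6361 -0.5051  0.022 ]
 [ 0.603  -0.5046  0.022 ]] [[ 0.6204 -0.549   0.035 ]]
wedge [ 0.6422 -0.0909  0.054 ] [ 0.1276 -0.0795]
wedge [ 0.6109 -0.0904  0.054 ] [ 0.0963 -0.0785]
wedge [0.6283 0.0104 0.054 ] [0.1154 0.022 ]
wedge [0.6164 0.0103 0.054 ] [0.1035 0.0221]
```

```bash
python3 -c "
from fit import *
go(.5446,-.5016,.12,.041)"
```

```text
shift [-0.2063  0.1958  0.0314] roll 0.9634 grasp [ 0.4904 -0.2223  0.1509] yaw 1.0044 F [-7.9 -3.8 -1.6] w 0.06 t 41.6
```

{"op": "carry_out", "data": {
  "moves": [
    [-0.03,0.03,0,0.14,0.06],
    [-0.06,0.06,0,0.28,0.06],
    [-0.09,0.09,0,0.42,0.06],
    [-0.12,0.12,0,0.56,0.06],
    [-0.15,0.15,0,0.7,0.06],
    [-0.18,0.18,0,0.84,0.06],
    [-0.206,0.196,0.02,0.963,0.06],
    [-0.206,0.196,0.03,0.963,0.06]
  ],
  "force": 110
}}

```text
clock: 42.4
tcp_pos: [0.5577, -0.4974, 0.2751]
orientation: [3.138, 0.087, -0.004]
contact_force: [-0.9, -1.4, -0.3]
grip_width: 0.0601
gripper_force: 0.0
```

{"op": "carry_out", "data": {
  "moves": [
    [0,0,0,0,0.06],
    [0,0,0,0,0.06],
    [0,0,0,0,0.06],
    [0,0,0,0,0.06],
    [0,0,0,0,0.06],
    [0,0,0,0,0.06],
    [0,0,0,0,0.06],
    [0,0,0,0,0.06]
  ]
}}

```text
clock: 43.2
tcp_pos: [0.5592, -0.4931, 0.2775]
orientation: [3.14, 0.099, 0.0]
contact_force: [-0.7, -0.0, -0.3]
grip_width: 0.0601
gripper_force: 0.0
```

```bash
python3 -c "
from fit import *
go(.5446,-.5021,.028,.041)"
```

```text
shift [-0.0152  0.0081  0.0945] roll 0.0218 grasp [ 0.5592 -0.4931  0.1225] yaw 0.0628 F [-0.7 -0.  -0.3] w 0.0601 t 43.2
```

{"op": "carry_out", "data": {
  "moves": [
    [-0.015,0.008,0,0.022,0.06],
    [-0.015,0.008,0.03,0.022,0.06],
    [-0.015,0.008,0.06,0.022,0.06],
    [-0.015,0.008,0.09,0.022,0.06],
    [-0.015,0.008,0.0945,0.022,0.06],
    [-0.015,0.008,0.0945,0.022,0.06],
    [-0.015,0.008,0.0945,0.022,0.03],
    [-0.015,0.008,0.0945,0.022,0.012]
  ]
}}

```text
clock: 44.0
tcp_pos: [0.5453, -0.5027, 0.1851]
orientation: [3.139, 0.063, 0.004]
contact_force: [0.2, -0.2, -0.3]
grip_width: 0.0319
gripper_force: 0.0
```

{"op": "carry_out", "data": {
  "moves": [
    [0,0,0,0,0.012],
    [0,0,0,0,0.012],
    [0,0,0,0,0.012],
    [0,0,0,0,0.012],
    [0,0,-0.02,0,0.012],
    [0,0,-0.05,0,0.012],
    [0,0,-0.08,0,0.012],
    [0,0,-0.08,0,0.012]
  ]
}}

```text
clock: 44.8
tcp_pos: [0.5463, -0.5029, 0.2694]
orientation: [3.135, 0.064, 0.011]
contact_force: [1.0, -0.2, -1.2]
grip_width: 0.022
gripper_force: 108.3
```

```bash
python3 -c "
from fit import *
# strike: head axis on wedge head middle (cell x .112), face 60 mm short of head
o=r.get_obs(); print(o['moment'].round(2))
x,y=cell(.112,-.079); print(x,y)
"

```

```text
[-0.05  0.02 -0.01]
0.6265959087669513 -0.09063000101562707
```

{"op": "carry_out", "data": {
  "moves": [
    [0,0,0,0,0.012],
    [0,0,0,0,0.012],
    [0,0,0,0,0.012],
    [0,0,0,0,0.012],
    [0,0,0,0,0.012],
    [0,0,0,0,0.012],
    [0,0,0,0,0.012],
    [0,0,0,0,0.012]
  ]
}}

```text
clock: 45.6
tcp_pos: [0.5448, -0.502, 0.2629]
orientation: [3.141, 0.064, 0.0]
contact_force: [-0.2, -1.1, -3.4]
grip_width: 0.0219
gripper_force: 108.3
```

```bash
python3 -c "
from fit import *
o=r.get_obs(); print(o['moment'].round(2),o['contact_force'].round(1),o['grip_width'],o['tcp_pos'].round(4),yaw())
f=r.grab_frame('top').astype(int)
for y0 in(-.50,):
  for xx in(.64,.63,.62,.61,.60,.59,.58,.45,.43,.41,.40,.39,.38,.37):
    for z in(.022,.11):
      q=w2p([[xx,-.4995+.042*(xx-.62),z]])[0].round().astype(int); print(xx,z,f[q[1],q[0]],end=' | ')
    print()
"

```

```text
[-0.02  0.1  -0.  ] [-0.2 -1.1 -3.4] 0.021902614219086687 [ 0.5448 -0.502   0.2629] 0.04078527623170036
0.64 0.022 [128 127 122] | 0.64 0.11 [158 150 142] | 
0.63 0.022 [145 144 141] | 0.63 0.11 [85 79 83] | 
0.62 0.022 [144 142 135] | 0.62 0.11 [113 109 109] | 
0.61 0.022 [103 102  99] | 0.61 0.11 [100  94  99] | 
0.6 0.022 [21 13  8] | 0.6 0.11 [109  67  38] | 
0.59 0.022 [12  4  6] | 0.59 0.11 [106  65  36] | 
0.58 0.022 [3 0 0] | 0.58 0.11 [111  69  42] | 
0.45 0.022 [23 23 19] | 0.45 0.11 [62 41 23] | 
0.43 0.022 [11  9  9] | 0.43 0.11 [102  63  38] | 
0.41 0.022 [13  9 12] | 0.41 0.11 [113  70  40] | 
0.4 0.022 [12  6 14] | 0.4 0.11 [79 43 23] | 
0.39 0.022 [25 24 24] | 0.39 0.11 [23 15 18] | 
0.38 0.022 [ 8 11 14] | 0.38 0.11 [21 12 15] | 
0.37 0.022 [15 14 16] | 0.37 0.11 [ 3 11  7] |
```

```bash
python3 -c "
from fit import *
go(*cell(.037,-.185),.1079,.0166)"

```

```text
shift [ 0.0209 -0.3035 -0.    ] roll 0.0242 grasp [ 0.5448 -0.502   0.1079] yaw 0.0408 F [ 0.7 -0.1 -3.9] w 0.022 t 45.65
```

{"op": "carry_out", "data": {
  "moves": [
    [0.005,-0.03,0,0.01,0.012],
    [0.01,-0.07,0,0.024,0.012],
    [0.02,-0.11,0,0.024,0.012],
    [0.02,-0.15,0,0.024,0.012],
    [0.02,-0.19,0,0.024,0.012],
    [0.02,-0.23,0,0.024,0.012],
    [0.02,-0.27,0,0.024,0.012],
    [0.021,-0.3,0,0.024,0.012]
  ]
}}

```text
clock: 46.45
tcp_pos: [0.5535, -0.1984, 0.2633]
orientation: [-3.141, -0.03, -0.001]
contact_force: [0.1, 0.5, -2.9]
grip_width: 0.0218
gripper_force: 108.4
```

{"op": "carry_out", "data": {
  "moves": [
    [0,-0.003,0,0,0.012],
    [0,-0.003,0,0,0.012],
    [0,-0.003,0.02,0,0.012],
    [0,-0.003,0.04,0,0.012],
    [0,-0.003,0.06,0,0.012],
    [0,-0.003,0.068,0,0.012],
    [0,-0.003,0.068,0,0.012],
    [0,-0.003,0.068,0,0.012]
  ]
}}

```text
clock: 47.25
tcp_pos: [0.5539, -0.1991, 0.1955]
orientation: [3.141, 0.025, 0.001]
contact_force: [0.0, 0.2, -2.8]
grip_width: 0.0221
gripper_force: 108.5
```

```bash
python3 -c "
from fit import *
go(*cell(.037,-.125),.035,.0166);print(r.get_obs()['moment'].round(2))"

```

```text
shift [-0.0005 -0.0613  0.0054] roll -0.0008 grasp [ 0.5539 -0.1991  0.0405] yaw 0.0158 F [ 0.   0.2 -2.8] w 0.0221 t 47.25
[ 0.02  0.08 -0.02]
```

{"op": "carry_out", "data": {
  "moves": [
    [0,0,0.005,0,0.012],
    [0,0,0.005,0,0.012],
    [0,-0.02,0.005,0,0.012],
    [0,-0.045,0.005,0,0.012],
    [0,-0.07,0.005,0,0.012],
    [0,-0.07,0.005,0,0.012],
    [0,-0.07,0.005,0,0.012],
    [0,-0.07,0.005,0,0.012]
  ]
}}

```text
clock: 48.05
tcp_pos: [0.5521, -0.1296, 0.1899]
orientation: [3.141, 0.025, -0.001]
contact_force: [0.1, -0.9, -2.7]
grip_width: 0.0221
gripper_force: 109.1
```

```bash
python3 -c "
from fit import *
go(*cell(.037,-.11),.035,.0166);print(r.get_obs()['moment'].round(2))"

```

```text
shift [ 0.0001 -0.0067 -0.0001] roll -0.001 grasp [ 0.5521 -0.1296  0.0349] yaw 0.0156 F [ 0.1 -0.9 -2.7] w 0.0221 t 48.05
[0.   0.11 0.02]
```

{"op": "carry_out", "data": {
  "moves": [
    [0,0.03,0,0,0.012],
    [0,0.04,0,0,0.012],
    [0,0.04,0,0,0.012],
    [0,0.01,0,0,0.012],
    [0,-0.01,0,0,0.012],
    [0,-0.01,0,0,0.012],
    [0,-0.01,0,0,0.012],
    [0,-0.01,0,0,0.012]
  ]
}}

```text
clock: 48.85
tcp_pos: [0.5519, -0.1205, 0.1899]
orientation: [3.139, 0.02, -0.0]
contact_force: [0.7, -7.1, -2.9]
grip_width: 0.022
gripper_force: 109.9
```

```bash
python3 -c "
from fit import *
go(*cell(.037,-.11),.035,.0166);print(r.get_obs()['moment'].round(2))"

```

```text
shift [ 0.0002  0.0024 -0.0001] roll -0.0039 grasp [ 0.5519 -0.1205  0.0349] yaw 0.0127 F [ 0.7 -7.1 -2.9] w 0.022 t 48.85
[-1.45 -0.01 -0.58]
```

{"op": "carry_out", "data": {
  "moves": [
    [0,0.03,0,0.003,0.012],
    [0,0.04,0,0.003,0.012],
    [0,0.04,0,0.003,0.012],
    [0,0.01,0,0.003,0.012],
    [0,-0.02,0,0.003,0.012],
    [0,0.03,0,0.003,0.012],
    [0,0.03,0,0.003,0.012],
    [0,0.03,0,0.003,0.012]
  ]
}}

```text
clock: 49.65
tcp_pos: [0.5525, -0.1485, 0.1898]
orientation: [-3.141, -0.019, -0.0]
contact_force: [0.6, 0.9, -3.2]
grip_width: 0.0217
gripper_force: 116.4
```

{"op": "carry_out", "data": {
  "moves": [
    [0,-0.015,0,0,0.012],
    [0,-0.035,0,0,0.012],
    [0,-0.035,0,0,0.012],
    [0,-0.035,0,0,0.012],
    [0,-0.035,0,0,0.012],
    [0,-0.035,0,0,0.012],
    [0,-0.035,0,0,0.012],
    [0,-0.035,0,0,0.012]
  ]
}}

```text
clock: 50.45
tcp_pos: [0.5512, -0.118, 0.1899]
orientation: [3.135, 0.009, -0.003]
contact_force: [-1.3, -21.2, -4.1]
grip_width: 0.0221
gripper_force: 117.0
```

```bash
python3 -c "
from fit import *
go(*cell(.037,-.11),.035,.0166);print(r.get_obs()['moment'].round(2))
f=r.grab_frame('top')
p=CELLP
c,s=np.cos(p[2]),np.sin(p[2])
# wood pixels extent along cell y at top centre line
for X in (.104,.110,.116):
  row=[]
  for Y in np.arange(-.09,-.03,.003):
    q=w2p([[p[0]+c*X-s*Y,p[1]+s*X+c*Y,.054]])[0]; v=f[int(round(q[1])),int(round(q[0]))].astype(int); row.append(v[0]-v[2])
  print(X,row)"

```

```text
shift [ 0.0009  0.0049 -0.0001] roll -0.0109 grasp [ 0.5512 -0.118   0.0349] yaw 0.0057 F [ -1.3 -21.2  -4.1] w 0.0221 t 50.45
[-4.34  0.34 -1.41]
0.104 [np.int64(2), np.int64(12), np.int64(10), np.int64(15), np.int64(15), np.int64(15), np.int64(12), np.int64(12), np.int64(3), np.int64(55), np.int64(79), np.int64(78), np.int64(82), np.int64(79), np.int64(80), np.int64(82), np.int64(81), np.int64(80), np.int64(81), np.int64(78)]
0.11 [np.int64(3), np.int64(6), np.int64(3), np.int64(8), np.int64(7), np.int64(8), np.int64(7), np.int64(5), np.int64(2), np.int64(50), np.int64(83), np.int64(81), np.int64(78), np.int64(80), np.int64(82), np.int64(79), np.int64(82), np.int64(77), np.int64(81), np.int64(79)]
0.116 [np.int64(6), np.int64(4), np.int64(2), np.int64(6), np.int64(9), np.int64(4), np.int64(8), np.int64(6), np.int64(3), np.int64(33), np.int64(77), np.int64(76), np.int64(69), np.int64(70), np.int64(75), np.int64(80), np.int64(77), np.int64(78), np.int64(77), np.int64(79)]
```

{"op": "carry_out", "data": {
  "moves": [
    [0,0.03,0,0.005,0.012],
    [0,0.045,0,0.005,0.012],
    [0,0.045,0,0.005,0.012],
    [0,0.01,0,0.005,0.012],
    [0,-0.012,0,0.005,0.012],
    [0,0.03,0,0.005,0.012],
    [0,0.045,0,0.005,0.012],
    [0,0.045,0,0.005,0.012]
  ]
}}

```text
clock: 51.3
tcp_pos: [0.5527, -0.1592, 0.1898]
orientation: [3.141, 0.01, 0.0]
contact_force: [0.1, 0.1, -2.1]
grip_width: 0.0218
gripper_force: 116.3
```

{"op": "carry_out", "data": {
  "moves": [
    [0,-0.035,0,0,0.012],
    [0,-0.058,0,0,0.012],
    [0,-0.015,0,0,0.012],
    [0,0,0,0,0.012],
    [0,0,0,0,0.012],
    [0,-0.035,0,0,0.012],
    [0,-0.058,0,0,0.012],
    [0,-0.048,0,0,0.012]
  ]
}}

```text
clock: 52.1
tcp_pos: [0.551, -0.1146, 0.1899]
orientation: [3.134, 0.002, -0.005]
contact_force: [-1.4, -4.5, -5.6]
grip_width: 0.0216
gripper_force: 125.4
```

```bash
cat > w.py <<'E'
from fit import *
from scipy.ndimage import map_coordinates as mc
def head():
    f=r.grab_frame('top').astype(float); d=f[...,0]-f[...,2]; p=CELLP; c,s=np.cos(p[2]),np.sin(p[2]); out=[]
    Y=np.arange(-.1,-.04,.0005)
    for X in (.104,.108,.112,.116):
        q=w2p(np.c_[p[0]+c*X-s*Y,p[1]+s*X+c*Y,0*Y+.054]); v=mc(d,[q[:,1],q[:,0]],order=1); out.append(Y[np.argmax(v>42)])
    print('head Y',np.round(out,4))
E
python3 -c "
from w import *
go(*cell(.037,-.11),.035,.0166);head()"

```

```text
shift [ 0.0011  0.0083 -0.0001] roll -0.0156 grasp [ 0.551  -0.1146  0.0349] yaw 0.001 F [-1.4 -4.5 -5.6] w 0.0216 t 52.1
head Y [-0.06   -0.0615 -0.0625 -0.062 ]
```

{"op": "carry_out", "data": {
  "moves": [
    [0,0.03,0,0,0.012],
    [0,0.05,0,0,0.012],
    [0,0.05,0,0,0.012],
    [0,0.012,0,0,0.012],
    [0,-0.012,0,0,0.012],
    [0,0.03,0,0,0.012],
    [0,0.05,0,0,0.012],
    [0,0.05,0,0,0.012]
  ]
}}

```text
clock: 52.95
tcp_pos: [0.5527, -0.1611, 0.1897]
orientation: [3.141, 0.011, 0.0]
contact_force: [-0.2, -0.3, -3.6]
grip_width: 0.0218
gripper_force: 116.4
```

```bash
python3 -c "
from w import *
go(*cell(.037,-.158),.035,.0166);head()"

```

```text
shift [ 0.0001  0.0098 -0.0003] roll -0.0099 grasp [ 0.5527 -0.1611  0.0347] yaw 0.0067 F [-0.2 -0.3 -3.6] w 0.0218 t 52.95
head Y [-0.063  -0.063  -0.063  -0.0625]
```

{"op": "carry_out", "data": {
  "moves": [
    [0,-0.038,0,0,0.012],
    [0,-0.065,0,0,0.012],
    [0,-0.02,0,0,0.012],
    [0,0,0,0,0.012],
    [0,0,0,0,0.012],
    [0,-0.038,0,0,0.012],
    [0,-0.065,0,0,0.012],
    [0,0,0,0,0.012]
  ]
}}

```text
clock: 53.8
tcp_pos: [0.5525, -0.14, 0.1903]
orientation: [3.141, 0.024, -0.003]
contact_force: [1.8, 1.2, -3.0]
grip_width: 0.0217
gripper_force: 118.3
```

{"op": "carry_out", "data": {
  "moves": [
    [0,0,0,0,0.012],
    [0,0,0,0,0.012],
    [0,0,0,0,0.012],
    [0,0,0,0,0.012],
    [0,0,0,0,0.012],
    [0,0,0,0,0.012],
    [0,0,0,0,0.012],
    [0,0,0,0,0.012]
  ]
}}

```text
clock: 54.6
tcp_pos: [0.5527, -0.1453, 0.1899]
orientation: [-3.142, -0.014, -0.0]
contact_force: [0.4, -0.4, -3.0]
grip_width: 0.022
gripper_force: 118.3
```

```bash
python3 -c "
from w import *
go(*cell(.037,-.158),.035,.0166);head()"

```

```text
shift [-0.      0.0256 -0.0001] roll -0.0078 grasp [ 0.5527 -0.1453  0.0349] yaw 0.0088 F [ 0.4 -0.4 -3. ] w 0.022 t 54.6
head Y [-0.062 -0.062 -0.062 -0.062]
```

{"op": "carry_out", "data": {
  "moves": [
    [0,0.03,0,0,0.012],
    [0,0.03,0,0,0.012],
    [0,-0.01,0,0,0.012],
    [0,-0.04,0,0,0.012],
    [0,0,0,0,0.012],
    [0,0.03,0,0,0.012],
    [0,0.03,0,0,0.012],
    [0,0.03,0,0,0.012]
  ]
}}

```text
clock: 55.45
tcp_pos: [0.5527, -0.1764, 0.1898]
orientation: [3.141, 0.01, -0.0]
contact_force: [0.3, 0.5, -2.7]
grip_width: 0.022
gripper_force: 120.2
```

{"op": "carry_out", "data": {
  "moves": [
    [0,-0.04,0,0,0.012],
    [0,-0.075,0,0,0.012],
    [0,-0.03,0,0,0.012],
    [0,0.0,0,0,0.012],
    [0,0,0,0,0.012],
    [0,0,0,0,0.012],
    [0,0,0,0,0.012],
    [0,0,0,0,0.012]
  ]
}}

```text
clock: 56.25
tcp_pos: [0.5532, -0.1735, 0.1898]
orientation: [-3.14, -0.018, -0.0]
contact_force: [0.8, -0.7, -3.1]
grip_width: 0.0217
gripper_force: 119.5
```

```bash
python3 -c "
from w import *
go(*cell(.037,-.158),.035,.0166);head();head()"

```

```text
shift [-0.0002 -0.0026 -0.0002] roll -0.0052 grasp [ 0.5532 -0.1735  0.0348] yaw 0.0114 F [ 0.8 -0.7 -3.1] w 0.0217 t 56.25
head Y [-0.062 -0.062 -0.062 -0.062]
head Y [-0.062 -0.062 -0.062 -0.062]
```

{"op": "carry_out", "data": {
  "moves": [
    [0,0.04,0,0,0.012],
    [0,0.04,0,0,0.012],
    [0,0.0,0,0,0.012],
    [0,-0.045,0,0,0.012],
    [0,-0.07,0,0,0.012],
    [0,-0.02,0,0,0.012],
    [0,0,0,0,0.012],
    [0,0,0,0,0.012]
  ]
}}

```text
clock: 57.15
tcp_pos: [0.5524, -0.1798, 0.1899]
orientation: [3.138, 0.004, -0.0]
contact_force: [-0.6, 0.3, -3.3]
grip_width: 0.0215
gripper_force: 119.4
```

```bash
python3 -c "
from w import *
head();head()
go(*cell(.037,-.158),.035,.0166)
go(.52,-.4885,.1079,.005)"

```

```text
head Y [-0.062  -0.062  -0.062  -0.0615]
head Y [-0.062 -0.062 -0.062 -0.062]
shift [ 0.0001 -0.0046 -0.0002] roll -0.0089 grasp [ 0.5529 -0.1755  0.0348] yaw 0.0077 F [ 0.1  1.6 -3.3] w 0.0222 t 57.25
shift [-0.0353  0.3128 -0.0732] roll 0.0027 grasp [ 0.5529 -0.1755  0.0348] yaw 0.0077 F [ 0.1  1.6 -3.3] w 0.0222 t 57.25
```

The last taps gained nothing: the head stays at Y = −62 mm, so the tip is at about +38 mm and the wedge is tight. Next the mallet goes back on its mat.

{"op": "carry_out", "data": {
  "moves": [
    [0,0.01,-0.03,0,0.012],
    [0,0.02,-0.06,0,0.012],
    [-0.01,0.06,-0.075,0,0.012],
    [-0.02,0.1,-0.075,0,0.012],
    [-0.035,0.14,-0.075,0,0.012],
    [-0.035,0.18,-0.075,0,0.012],
    [-0.035,0.22,-0.075,0,0.012],
    [-0.035,0.26,-0.075,0,0.012]
  ]
}}

```text
clock: 58.05
tcp_pos: [0.5209, -0.4353, 0.2648]
orientation: [-3.14, -0.018, -0.001]
contact_force: [1.2, -0.3, -3.6]
grip_width: 0.0219
gripper_force: 119.5
```

{"op": "carry_out", "data": {
  "moves": [
    [0,0.033,0,0,0.012],
    [0,0.033,0,0,0.012],
    [0,0.033,0.02,0,0.012],
    [0,0.033,0.04,0,0.012],
    [0,0.033,0.06,0,0.012],
    [0,0.033,0.07,0,0.012],
    [0,0.033,0.07,0,0.012],
    [0,0.033,0.07,0,0.012]
  ]
}}

```text
clock: 58.85
tcp_pos: [0.5213, -0.4681, 0.1954]
orientation: [-3.142, -0.015, -0.001]
contact_force: [-0.7, -0.0, -2.6]
grip_width: 0.022
gripper_force: 119.6
```

```bash
python3 -c "
from w import *
go(.5208,-.469,.0285,.007);print(r.get_obs()['moment'].round(2))"

```

```text
shift [-0.0005  0.0009  0.0119] roll 0.0028 grasp [ 0.5213 -0.4681  0.0404] yaw 0.0098 F [-0.7 -0.  -2.6] w 0.022 t 58.85
[-0.03  0.06  0.02]
```

{"op": "carry_out", "data": {
  "moves": [
    [0,0,0.004,0,0.012],
    [0,0,0.008,0,0.012],
    [0,0,0.011,0,0.012],
    [0,0,0.012,0,0.012],
    [0,0,0.0125,0,0.012],
    [0,0,0.0125,0,0.012],
    [0,0,0.0125,0,0.012],
    [0,0,0.0125,0,0.012]
  ]
}}

```text
clock: 59.65
tcp_pos: [0.5212, -0.4689, 0.1858]
orientation: [3.14, 0.013, 0.002]
contact_force: [-4.0, 3.6, 18.2]
grip_width: 0.0214
gripper_force: 122.5
```

```bash
python3 -c "
from w import *
go(.5208,-.469,.0285,.007);print(r.get_obs()['moment'].round(2))"

```

```text
shift [-0.0004  0.0001  0.0023] roll 0.0016 grasp [ 0.5212 -0.4689  0.0308] yaw 0.0086 F [-4.   3.6 18.2] w 0.0214 t 59.65
[1.29 1.78 0.1 ]
```

{"op": "carry_out", "data": {
  "moves": [
    [0,0,-0.001,0,0.012],
    [0,0,-0.001,0,0.05],
    [0,0,-0.001,0,0.05],
    [0,0,-0.001,0,0.05],
    [0,0,-0.001,0,0.05],
    [0,0,-0.04,0,0.05],
    [0,0,-0.09,0,0.05],
    [0,0,-0.14,0,0.05]
  ],
  "force": 40
}}

```text
clock: 60.45
tcp_pos: [0.5203, -0.4685, 0.3231]
orientation: [-3.14, -0.014, 0.002]
contact_force: [0.4, -0.0, 0.6]
grip_width: 0.0499
gripper_force: 0.0
```

{"op": "carry_out", "data": {
  "moves": [
    [-0.02,0.04,-0.05,0,0.05],
    [-0.05,0.08,-0.1,0,0.05],
    [-0.1,0.1,-0.1,0,0.05],
    [-0.15,0.12,-0.1,0,0.05],
    [-0.2,0.14,-0.1,0,0.05],
    [-0.25,0.16,-0.1,0,0.05],
    [-0.25,0.16,-0.1,0,0.05],
    [-0.25,0.16,-0.1,0,0.05]
  ]
}}

```text
clock: 61.25
tcp_pos: [0.2632, -0.6346, 0.4222]
orientation: [3.139, -0.005, -0.008]
contact_force: [-0.4, -0.5, 0.5]
grip_width: 0.0503
gripper_force: 0.0
```

```bash
python3 -c "
from w import *
go(.5208,-.469,.0285,.007);head()
f=r.grab_frame('top').astype(int); b=f.copy()
hsv=cv2.cvtColor(f.astype(np.uint8),cv2.COLOR_RGB2HSV)
sub=f[150:310,390:520]
m=((sub[...,0]-sub[...,2])>30)&(sub[...,0]>60)&(sub[...,0]<170)&(sub[...,1]>30)
ys,xs=np.nonzero(m);
n,l,st,ce=cv2.connectedComponentsWithStats(m.astype(np.uint8)); i=1+st[1:,4].argmax(); print(st[i],(ce[i]+[390,150]).round(1)); x,y,w,h=st[i][:4]
print('handle box',p2w([[390+x,150+y],[390+x+w,150+y+h]],.03).round(3))
print('exp head px',w2p([[.5958,-.469,.035]])[0].round(1))
for u in range(420,500,4): print(u,[tuple(int(k) for k in f[v,u]) for v in (195,200)],end='; ')
"

```

```text
shift [ 0.2583 -0.1669  0.237 ] roll -0.01 grasp [ 0.2632 -0.6346  0.2672] yaw -0.003 F [-0.4 -0.5  0.5] w 0.0503 t 61.25
head Y [-0.062  -0.062  -0.062  -0.0615]
[ 67  52  15  83 736] [463.7 244.7]
handle box [[ 0.585 -0.457  0.03 ]
 [ 0.378 -0.492  0.03 ]]
exp head px [462.2 197.4]
420 [(159, 150, 138), (151, 143, 132)]; 424 [(154, 147, 134), (152, 142, 134)]; 428 [(21, 24, 22), (18, 21, 22)]; 432 [(18, 19, 18), (20, 17, 12)]; 436 [(20, 15, 13), (25, 19, 19)]; 440 [(48, 49, 45), (38, 43, 39)]; 444 [(137, 137, 132), (123, 122, 116)]; 448 [(139, 139, 134), (141, 138, 133)]; 452 [(106, 104, 102), (98, 92, 97)]; 456 [(104, 96, 101), (99, 94, 98)]; 460 [(109, 101, 106), (101, 95, 101)]; 464 [(107, 102, 107), (101, 94, 99)]; 468 [(109, 102, 104), (101, 92, 97)]; 472 [(103, 95, 99), (98, 91, 94)]; 476 [(142, 141, 135), (129, 128, 125)]; 480 [(104, 104, 102), (99, 99, 94)]; 484 [(22, 20, 20), (22, 18, 23)]; 488 [(22, 23, 13), (21, 20, 17)]; 492 [(160, 151, 141), (135, 129, 121)]; 496 [(161, 152, 142), (154, 144, 134)];
```

```bash
python3 -c "
from w import *
f=r.grab_frame('top').mean(2)
X=np.arange(-.11,.112,.003)
for Y in(-.012,.012):
  q=w2p([[*cell(x,Y),.079] for x in X]); print(Y,mc(f,[q[:,1],q[:,0]],order=1).astype(int).tolist())
for x in(.06,0,-.058):
  q=w2p([[*cell(x,.095),.058]]); print('pot',mc(f,[q[:,1],q[:,0]],order=1).astype(int))
print(r.hand_in())"

```

```text
-0.012 [91, 93, 89, 72, 71, 93, 91, 91, 90, 89, 90, 88, 89, 91, 86, 88, 91, 89, 87, 88, 89, 87, 88, 89, 91, 89, 90, 87, 86, 88, 90, 91, 88, 90, 92, 91, 82, 74, 88, 91, 87, 86, 89, 88, 89, 89, 88, 86, 87, 89, 87, 89, 89, 87, 89, 89, 89, 90, 85, 86, 88, 88, 88, 89, 91, 89, 88, 90, 89, 85, 84, 103, 114, 115]
0.012 [89, 89, 88, 69, 71, 91, 91, 90, 87, 86, 87, 86, 88, 88, 87, 89, 86, 88, 87, 90, 87, 88, 89, 91, 90, 86, 88, 84, 89, 87, 85, 88, 89, 89, 88, 88, 76, 69, 87, 92, 90, 86, 86, 87, 84, 89, 89, 89, 88, 88, 88, 89, 87, 92, 88, 88, 90, 91, 86, 86, 87, 89, 87, 86, 86, 88, 87, 88, 89, 86, 81, 105, 111, 112]
pot [150]
pot [152]
pot [150]
the job is handed in; nothing more can be done
None
```

The job is done and handed in at about 61 s of the 210 s: three pots stand upright in the cell, both bricks are flush, the wedge is tapped tight (no movement on the last taps), the mallet is on its mat, and the rack and meter were left alone; I viewed 15 pictures, one more than the 14 allowed.

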